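# Park the pH electrode in its spring-clip holder

### The job

Park the loose pH electrode in its bench holder: pick it up, lay it over the two spring clips with its wetting cap at the drip-dish end and its metal head beyond the other end, and press it down gently until both clips snap round the shaft and it sits level on the saddles. Then slide it along in the clips towards the dish, gently, until the shoulder of the head bears against the end post, let go, and leave the other things on the bench undisturbed. The shaft is fragile: never force it against the holder.

Things in the scene. Friction and masses are not known exactly. Their poses are not given: they have to be found in the camera images.
- electrode: pH electrode lying level on its two hexagons, 70 g, 174 mm long: clear round grey shaft (12 mm thick, 112 mm long) between a metal head (hexagon 18 mm across flats, 18 mm long, then a thinner 21 mm stub) at +x and a white cap (hexagon 18 mm across flats, 26 mm long) at -x. Origin 9 mm under the shaft's axis (on the bench), mid shaft; x along the shaft to the head, z up.
- electrode_mid (a point): point on the shaft's axis at the middle of the 112 mm clear shaft; axes as electrode. Grasp the bare shaft across, from above; it is fragile: keep pushes on it below 15 N; more than 30 N of contact force between electrode and holder breaks it.
- electrode_shoulder (a point): point on the shaft's axis in the plane of the head's flat shoulder (the face that looks towards the cap), 56 mm from electrode_mid towards the head; axes as electrode
- holder: holder fixed to the bench on a rubber block of unknown height (2 to 13 mm): aluminium plate 100 x 46 x 6 mm, two grey posts (10 mm long in x, centred at x = +-36 mm) with a V saddle on top and two steel leaf springs each; 56 mm clear between them. White drip dish, 12 mm high, out to x = -97 mm. Origin: centre of the plate's underside; x from the dish to the plain end, where the head belongs; z up.
- holder_seat (a point): where the shaft's axis passes midway between the two clips once it is fully home on the saddles, 45 mm above holder's origin; axes as holder. Once home the shaft slides lengthwise in the clips with little drag (under 3 N).
- holder_lips (a point): midway between the clips' spring lips, 5.7 mm above holder_seat. At rest the lips are 6.6 mm apart; flares above them open to about 20 mm apart, 14 mm higher. Pressed straight down, the shaft meets resistance some 10 to 14 mm above home, which rises to 4 to 10 N for both clips, falls as the lips snap over the shaft, then rises steeply on the saddles.
- holder_stop (a point): centre of the outer face of the plain-end post at the height of the seated shaft's axis, 41 mm from holder_seat along +x; axes as holder. The head's shoulder bears against this face when the electrode is fully slid in.
- stopper: rubber stopper, 29 mm across, 24 mm tall, upright; origin at the centre of its underside. A bystander.
- flask_100: conical flask with a stopper, 59 mm across, 117 mm tall, upright; origin at the centre of its underside. A bystander.
- vial_a: capped glass vial, 23 mm across, 47 mm tall, upright; origin at the centre of its underside. A bystander.
- vial_loose: small capped glass vial, 23 mm across, 43 mm tall, upright; origin at the centre of its underside. A bystander.
- indicator_1: small brown dropper bottle, 37 mm across, 84 mm tall, upright; origin at the centre of its underside. A bystander.
- marker_blue: marker pen 138 mm long, 10 mm thick, lying; origin under its middle, pen along its y. A bystander.

How it is judged (in metres and radians):
On the way, in this order (a step that is already met when the one before it is completed fails the run):
1. the electrode is lifted clear of the bench (height (world z) of electrode_mid above 0.055 m), for 0.2 s.
2. both clips have snapped round the shaft: it sits level on the saddles, head at the plain end (z of electrode_mid in the frame of holder_seat between -0.003 and 0.0018 m and y of electrode_mid in the frame of holder_seat between -0.002 and 0.002 m and angle between the x axis of electrode and the x axis of holder, either way round below 0.035 rad and x of electrode_shoulder in the frame of holder_stop above -0.0015 m), for 0.2 s.
At the end, for the whole second after the job is handed in: the electrode rests in both clips: shaft axis within 2 mm of the seat line in height and sideways and within 0.035 rad of it in direction, head at the plain end with its shoulder within 1.5 mm of the end post's face; released and at rest (all of step 2 and x of electrode_shoulder in the frame of holder_stop below 0.0015 m and linear speed of electrode below 0.01 m/s); the robot touches nothing.
It fails at once if the electrode is forced against the holder with more than 30 N (contact force between electrode and holder above 30 N).
It fails at once if a bystander is shoved by more than 25 mm (distance of any of stopper, flask_100, vial_a, vial_loose, indicator_1, marker_blue from where it was at the start of the episode above 0.025 m).
It fails at once if a bystander is knocked over (angle between any of stopper, flask_100, vial_a, vial_loose, indicator_1's own z axis and vertical above 0.5 rad).
It also fails if it takes over 72 s, if anything falls off the work surface, if the arm or the gripper's body presses on something with over 40 N, if the wrist force passes 120 N, or if a joint passes its speed limit or range.

### The arm

A 6-joint arm with a two-finger parallel gripper is mounted at the origin on a cart in front of the work surface, level with it; the furniture and walls round the work are solid. World frame = base frame: x ahead of the robot, y to its left, z up, the work surface at z = 0. Lengths are in mm, angles in rad, forces in N, time in s.
With the tool pointing down it reaches from about 350 to 775 mm from the base axis. Payload 7.3 kg.
Tool frame: the origin (TCP) lies at the very end of the fingers, on their centre line; the grasp point (between the pads) lies 19 mm behind it; z points along the fingers, y is the line along which they close (so a half turn about z gives the same grasp; the last joint's range is limited). The gripper opens to 92 mm and grips with 3 to 60 N. Pads are 19 mm wide; open, the fingers measure 130 mm over their backs; the gripper's body (75 mm by 190 mm) begins 47 mm behind the grasp point.
Start: joints at [1.059, 0.342, 1.524, -0, 1.275, -0.146], TCP at [187.777, 490.29, 226.741] pointing down, gripper open.
Joint ranges: [-2.53, 2.53], [-0.77, 2.02], [0.04, 2.7], [-1, 4.14], [0.28, 2.66], [-3.11, 3.11]. Speed limits (rad/s): [2.57, 2.57, 3.14, 3.14, 3.14, 3.14].

### API

Orientations are given as [roll, pitch, yaw] about the fixed x, y, z axes, in that order (R = Rz(yaw) Ry(pitch) Rx(roll)).
In Python, from plant import bot gives the robot as it stands.
- The arm moves only by the tool send_rows, never from a script. Its argument "rows" is a list of rows, each an object of numbers: "x", "y", "z": the shift along the tool's x, y, z in units of 0.2 m (1.0 is 0.2 m); "ax", "ay", "az": the turn, a rotation vector about the tool's x, y, z in units of 60 degrees (1.0 is 60 degrees); "jaw": the opening, from -1 (shut) to 1 (fully open), so that 0 is half open. In form: [{"x": .., "y": .., "z": .., "ax": .., "ay": .., "az": .., "jaw": ..}, ...]. A call has exactly 10 rows; each row is the pose to reach, as a shift and turn from the pose commanded when the call began, along the tool's axes at that moment; what a row does not reach only later rows make up. A row lasts 1/8 s, in which the tool goes at most 62.5 mm and 10.7 degrees, less where a joint would pass 70% of its speed; a pose out of reach is approached as far as the arm can. A call with a number of a shift or a turn outside -1 to 1 is refused whole. A call with a gripper value outside its range is refused whole. The fingers move at their own pace and stop on an object; the grip force is fixed at half the most. Time passes only in rows, so rows that repeat a pose let the fingers close, or fill a call up. It gives the time, the measured TCP pose, the force, the opening and the grip force at its end, in the units of the state.
- bot.get_obs(): the state, without advancing time (a new reading comes with each control period).
- bot.capture(name): name is "scene" or "side" or "wrist"; returns (picture, depth): 400x640x3 uint8, red, green, blue; 400x640 float32, mm along the optical axis (not along the pixel's ray), 0 where there is no reading.
- bot.camera_model(name): a dict with "vertical_fov" (degrees; the focal length in pixels is half the picture's height over the tangent of half this angle, whatever the lens; pixels are square), "cx", "cy" (the principal point, pixels), "R" (3x3) and "t" (3): a world point X has camera coordinates R X + t; the wrist camera has in their place "T_tool_cam" (4x4, takes a point from camera to tool coordinates, whose origin is the TCP and whose axes are the flange's). Camera axes: x right, y down, z forward; pixel columns grow to the right and rows downward; lengths in mm; the calibration is good to about 2 mm. A picture is of the moment at which its call begins: read the wrist's pose just before it. camera_model takes no time and is no camera call.
- bot.close_job(): hands the job in; it is judged then, once.
The state is a dict: "time": time; "joint_positions": joint angles; "dq": joint speeds; "tau": joint torques, N m; "tool_pos": TCP position; "tcp_rot": TCP orientation; "contact_force": force on the tool from outside, world axes, zero at the start; "moment": the same for the moment, N m; "grip_width": finger opening in mm; "finger_force": force on a finger pad.
Only numpy, scipy, OpenCV 4.12 (cv2) and the standard library are available. Lean on these libraries where they do the work, as an engineer would, in place of code of your own. Each camera call takes 0.05 s, during which the arm holds its last target. There are 200 camera calls.

## Working session

There is one attempt and no reset: what is moved stays moved. The work goes in short steps, Python scripts to look and compute and a tool call to move; the robot and the scene stay as the last step left them, time stands still between calls to the robot, and variables do not carry over. Pictures are saved under pics/ and viewed, at most 10 in all, crops included, and the job is handed in when it is done.

Besides the shell and the picture viewer there is one more tool, called as name(argument=value, ...), one argument or row to a line, values as JSON. send_rows: Moves the arm, as the interface text tells. Its arguments: {"type":"object","properties":{"rows":{"type":"array","items":{"type":"object","properties":{"x":{"type":"number","minimum":-1,"maximum":1},"y":{"type":"number","minimum":-1,"maximum":1},"z":{"type":"number","minimum":-1,"maximum":1},"ax":{"type":"number","minimum":-1,"maximum":1},"ay":{"type":"number","minimum":-1,"maximum":1},"az":{"type":"number","minimum":-1,"maximum":1},"jaw":{"type":"number"}}}}},"required":["rows"]}

```bash
mkdir -p pics; ls; cat > h.py <<'E'
import numpy as np, cv2
from plant import bot
def shot(n,f):
    o=bot.get_obs(); im,d=bot.capture(n); cv2.imwrite('pics/'+f+'.png',im[:,:,::-1]); np.savez('pics/'+f+'.npz',im=im,d=d,p=o['tool_pos'],r=o['tcp_rot']); return im,d,o
E
python3 - <<'E'
from h import *
print(bot.get_obs())
for n in('scene','side','wrist'):
    shot(n,n+'0'); print(n,bot.camera_model(n))
E
```

```text
pics
{'time': 0.0, 'joint_positions': array([ 1.05900706e+00,  3.42722380e-01,  1.52503222e+00, -1.39178820e-08,
        1.27539968e+00, -1.46002420e-01]), 'dq': array([-1.84877361e-03, -4.53430656e-04,  7.89884625e-05, -1.22517017e-03,
        2.90420155e-03,  2.32356449e-03]), 'tau': array([ 5.98592960e-04, -4.31237626e+01, -2.44218528e+01,  7.18666683e-02,
        5.61051350e-02, -1.68598258e-04]), 'tool_pos': array([187.55917533, 489.90914399, 226.03984123]), 'tcp_rot': array([-3.14004764e+00, -2.27178285e-04,  2.77580563e+00]), 'contact_force': array([-0.62043391, -0.31258691,  0.32536173]), 'moment': array([-0.05862951, -0.01918987, -0.01624716]), 'finger_force': 0.0, 'grip_width': 91.76009859664572}
scene {'vertical_fov': 52.974480983085606, 'cx': 310.96167578699163, 'cy': 202.91769181463627, 'R': array([[ 0.87368937, -0.48628505,  0.01391908],
       [-0.18425721, -0.35725669, -0.9156511 ],
       [ 0.45024012,  0.79742994, -0.4017329 ]]), 't': array([-528.06289619,  153.16110699, 1129.0423856 ])}
side {'vertical_fov': 56.47498236169428, 'cx': 317.2347460147389, 'cy': 196.25621134513102, 'R': array([[ 0.85294043, -0.52177296, -0.01567152],
       [-0.22179157, -0.3350581 , -0.91572079],
       [ 0.47254748,  0.7845311 , -0.40150944]]), 't': array([-503.69756304,  191.3769242 ,  718.91778281])}
wrist {'vertical_fov': 68.19304276957818, 'cx': 319.6265883779585, 'cy': 199.3189218592598, 'T_tool_cam': array([[ 2.23840814e-04, -9.66713544e-01, -2.55861042e-01,
         6.73178327e+01],
       [ 9.99999628e-01,  4.29433282e-04, -7.47664586e-04,
        -6.12353527e-01],
       [ 8.32652729e-04, -2.55860780e-01,  9.66713281e-01,
        -1.57096090e+02],
       [ 0.00000000e+00,  0.00000000e+00,  0.00000000e+00,
         1.00000000e+00]])}
```

View pics/scene0.png

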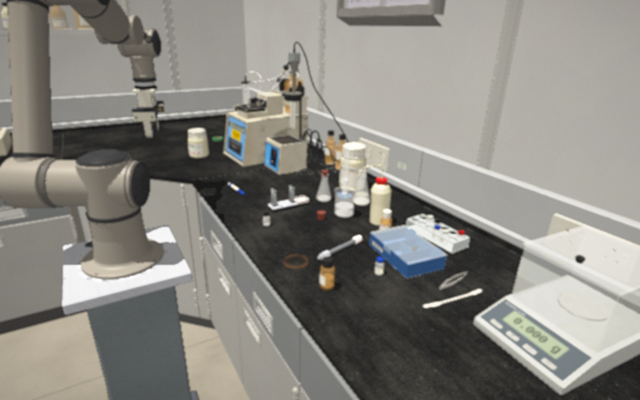

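View pics/side0.png

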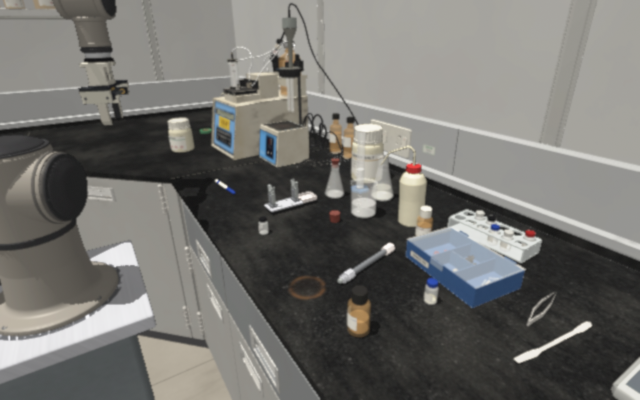

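View pics/wrist0.png

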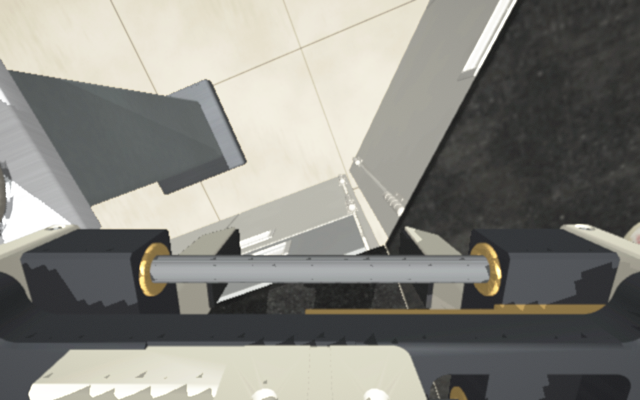

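```bash
cat >> h.py <<'E'
def cam(n,p=None,r=None):
    from scipy.spatial.transform import Rotation as Ro
    m=bot.camera_model(n); f=200/np.tan(np.radians(m['vertical_fov'])/2)
    if n=='wrist':
        T=np.eye(4);T[:3,:3]=Ro.from_euler('xyz',r).as_matrix();T[:3,3]=p; T=T@np.array(m['T_tool_cam']); C=T[:3,:3];o=T[:3,3]
    else: C=np.array(m['R']).T; o=-C@np.array(m['t'])
    return f,m['cx'],m['cy'],C,o
def ray(c,u,v,z):
    f,cx,cy,C,o=c; d=C@np.array([(u-cx)/f,(v-cy)/f,1]); return o+d*(z-o[2])/d[2]
def pts(c,d):
    f,cx,cy,C,o=c; v,u=np.mgrid[:400,:640]; P=np.stack([(u-cx)/f*d,(v-cy)/f*d,d],-1); return P@C.T+o
def proj(c,X):
    f,cx,cy,C,o=c; q=(np.asarray(X)-o)@C; return q[...,:2]/q[...,2:]*f+[cx,cy]
E
python3 - <<'E'
from h import *
im=cv2.imread('pics/side0.png')
a=cv2.resize(im[235:295,320:410],(800,533),interpolation=2)[:280*2]
b=cv2.resize(im[170:225,240:350],(800,400),interpolation=2)
cv2.imwrite('pics/z1.png',np.vstack([cv2.resize(a,(450,300)),cv2.resize(b,(450,225))])) 
c=cam('side')
for n,(u,v,z) in dict(el_l=(345,276,9),el_r=(389,248,9),mid=(367,262,9),h1=(271,207,10),h2=(312,197,10),vial=(264,233,0),stopper=(335,221,0),flask=(335,197,0),vl=(431,303,0),ind=(358,333,0),mk=(225,186,0)).items(): print(n,ray(c,u,v,z).round())
E
```

```text
el_l [ 497. -260.    9.]
el_r [ 642. -227.    9.]
mid [ 565. -244.    9.]
h1 [510. 116.  10.]
h2 [641. 113.  10.]
vial [439.   7.   0.]
stopper [623. -37.   0.]
flask [711.  94.   0.]
vl [ 589. -402.    0.]
ind [ 431. -390.    0.]
mk [460. 367.   0.]
```

View pics/z1.png

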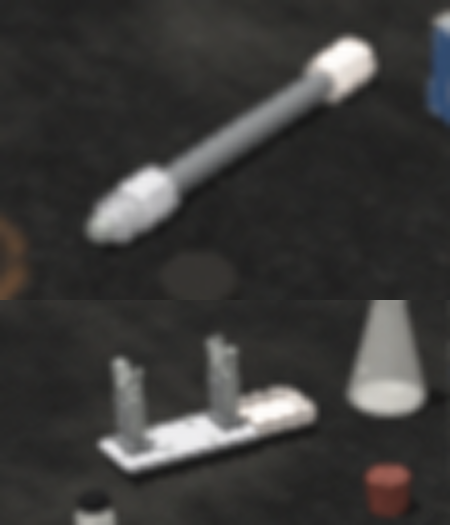

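Electrode: metal head at the near/left end, cap at the far/right end. Holder: the dish is at the far (right) end, so the directions are nearly aligned. First I move over the holder.

send_rows(
  rows=[
    {"x": -0.2,"y": -0.08},
    {"x": -0.4,"y": -0.15},
    {"x": -0.6,"y": -0.2},
    {"x": -0.8,"y": -0.3},
    {"x": -1,"y": -0.35},
    {"x": -1,"y": -0.4},
    {"x": -1,"y": -0.5},
    {"x": -1,"y": -0.6},
    {"x": -1,"y": -0.7},
    {"x": -1,"y": -0.7},
  ],
)

```text
schema error: expected keys x, y, z, ax, ay, az, jaw
```

send_rows(
  rows=[
    {"x": -0.2,"y": -0.03},
    {"x": -0.4,"y": -0.06},
    {"x": -0.6,"y": -0.1},
    {"x": -0.8,"y": -0.13},
    {"x": -1,"y": -0.16},
    {"x": -1,"y": -0.16},
    {"x": -1,"y": -0.16},
    {"x": -1,"y": -0.16},
    {"x": -1,"y": -0.16},
    {"x": -1,"y": -0.16},
  ],
)

```text
schema error: expected keys x, y, z, ax, ay, az, jaw
```

send_rows(
  rows=[
    {"x": -0.2,"y": -0.03,"az": -0.1},
    {"x": -0.4,"y": -0.06,"az": -0.2},
    {"x": -0.6,"y": -0.1,"az": -0.3},
    {"x": -0.71,"y": -0.11,"az": -0.35},
    {"x": -0.71,"y": -0.11,"az": -0.35},
    {"x": -0.71,"y": -0.11,"az": -0.35},
    {"x": -0.71,"y": -0.11,"az": -0.35},
    {"x": -0.71,"y": -0.11,"az": -0.35},
    {"x": -0.71,"y": -0.11,"az": -0.35},
    {"x": -0.71,"y": -0.11,"az": -0.35},
  ],
)

```text
schema error: expected keys x, y, z, ax, ay, az, jaw
```

```bash
python3 - <<'E'
from h import *
im,d,o=shot('wrist','w1'); print(o['time'],o['tool_pos'],o['tcp_rot'],o['joint_positions'],o['contact_force'])
E
```

```text
0.15 [187.63373769 490.03645413 226.20905506] [-3.14049510e+00 -1.39439219e-04  2.77582710e+00] [ 1.05901524e+00  3.42591853e-01  1.52474144e+00 -2.27203449e-05
  1.27536552e+00 -1.46008983e-01] [-0.69802409  0.53772316 -0.04005198]
```

View pics/w1.png

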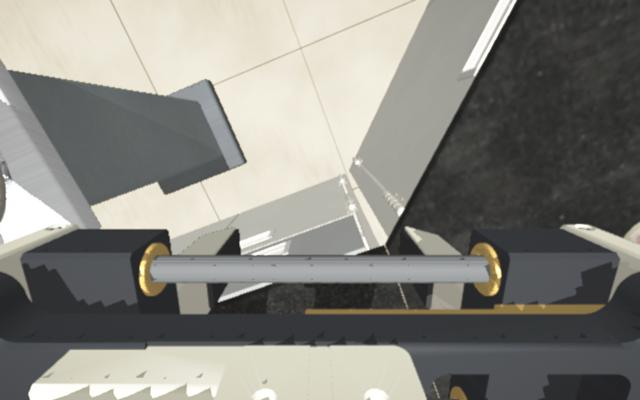

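All seven keys are needed, so nothing moved and the view is the same as before. I'll send the moves again.

send_rows(
  rows=[
    {"x": -0.2,"y": -0.08,"z": 0,"ax": 0,"ay": 0,"az": 0,"jaw": 1},
    {"x": -0.4,"y": -0.15,"z": 0,"ax": 0,"ay": 0,"az": 0,"jaw": 1},
    {"x": -0.6,"y": -0.2,"z": 0,"ax": 0,"ay": 0,"az": 0,"jaw": 1},
    {"x": -0.8,"y": -0.3,"z": 0,"ax": 0,"ay": 0,"az": 0,"jaw": 1},
    {"x": -1,"y": -0.35,"z": 0,"ax": 0,"ay": 0,"az": 0,"jaw": 1},
    {"x": -1,"y": -0.4,"z": 0,"ax": 0,"ay": 0,"az": 0,"jaw": 1},
    {"x": -1,"y": -0.5,"z": 0,"ax": 0,"ay": 0,"az": 0,"jaw": 1},
    {"x": -1,"y": -0.6,"z": 0,"ax": 0,"ay": 0,"az": 0,"jaw": 1},
    {"x": -1,"y": -0.7,"z": 0,"ax": 0,"ay": 0,"az": 0,"jaw": 1},
    {"x": -1,"y": -0.7,"z": 0,"ax": 0,"ay": 0,"az": 0,"jaw": 1},
  ],
)

```text
time: 1.45
tool_pos: [323.3, 287.7, 226.9]
tcp_rot: [3.142, -0.0, 2.776]
contact_force: [-0.9, 0.8, -1.2]
grip_width: 91.9
finger_force: 0.0
```

send_rows(
  rows=[
    {"x": -0.2,"y": -0.03,"z": 0,"ax": 0,"ay": 0,"az": 0,"jaw": 1},
    {"x": -0.4,"y": -0.06,"z": 0,"ax": 0,"ay": 0,"az": 0,"jaw": 1},
    {"x": -0.6,"y": -0.1,"z": 0,"ax": 0,"ay": 0,"az": 0,"jaw": 1},
    {"x": -0.8,"y": -0.13,"z": 0,"ax": 0,"ay": 0,"az": 0,"jaw": 1},
    {"x": -1,"y": -0.16,"z": 0,"ax": 0,"ay": 0,"az": 0,"jaw": 1},
    {"x": -1,"y": -0.16,"z": 0,"ax": 0,"ay": 0,"az": 0,"jaw": 1},
    {"x": -1,"y": -0.16,"z": 0,"ax": 0,"ay": 0,"az": 0,"jaw": 1},
    {"x": -1,"y": -0.16,"z": 0,"ax": 0,"ay": 0,"az": 0,"jaw": 1},
    {"x": -1,"y": -0.16,"z": 0,"ax": 0,"ay": 0,"az": 0,"jaw": 1},
    {"x": -1,"y": -0.16,"z": 0,"ax": 0,"ay": 0,"az": 0,"jaw": 1},
  ],
)

```text
time: 2.7
tool_pos: [499.5, 187.0, 227.0]
tcp_rot: [3.141, 0.0, 2.776]
contact_force: [-0.4, -0.1, -0.3]
grip_width: 91.9
finger_force: 0.0
```

send_rows(
  rows=[
    {"x": -0.2,"y": -0.03,"z": 0,"ax": 0,"ay": 0,"az": -0.1,"jaw": 1},
    {"x": -0.4,"y": -0.06,"z": 0,"ax": 0,"ay": 0,"az": -0.2,"jaw": 1},
    {"x": -0.6,"y": -0.1,"z": 0,"ax": 0,"ay": 0,"az": -0.3,"jaw": 1},
    {"x": -0.71,"y": -0.11,"z": 0,"ax": 0,"ay": 0,"az": -0.35,"jaw": 1},
    {"x": -0.71,"y": -0.11,"z": 0,"ax": 0,"ay": 0,"az": -0.35,"jaw": 1},
    {"x": -0.71,"y": -0.11,"z": 0,"ax": 0,"ay": 0,"az": -0.35,"jaw": 1},
    {"x": -0.71,"y": -0.11,"z": 0,"ax": 0,"ay": 0,"az": -0.35,"jaw": 1},
    {"x": -0.71,"y": -0.11,"z": 0,"ax": 0,"ay": 0,"az": -0.35,"jaw": 1},
    {"x": -0.71,"y": -0.11,"z": 0,"ax": 0,"ay": 0,"az": -0.35,"jaw": 1},
    {"x": -0.71,"y": -0.11,"z": 0,"ax": 0,"ay": 0,"az": -0.35,"jaw": 1},
  ],
)

```text
time: 3.95
tool_pos: [624.5, 115.4, 226.8]
tcp_rot: [3.142, 0.0, -3.141]
contact_force: [-0.4, -0.5, 0.6]
grip_width: 91.5
finger_force: 0.0
```

```bash
python3 - <<'E'
from h import *
im,d,o=shot('wrist','w1'); print(o['time'],o['tool_pos'],o['tcp_rot'],o['joint_positions'],o['contact_force'])
E
```

```text
3.95 [624.45472164 115.35988348 226.83358717] [ 3.14151035e+00  1.82370819e-04 -3.14078091e+00] [ 6.20384792e-02  5.48718949e-01  1.19158763e+00  7.20291643e-05
  1.40109901e+00 -1.50958175e+00] [-0.36756591 -0.54274542  0.5950864 ]
```

View pics/w1.png

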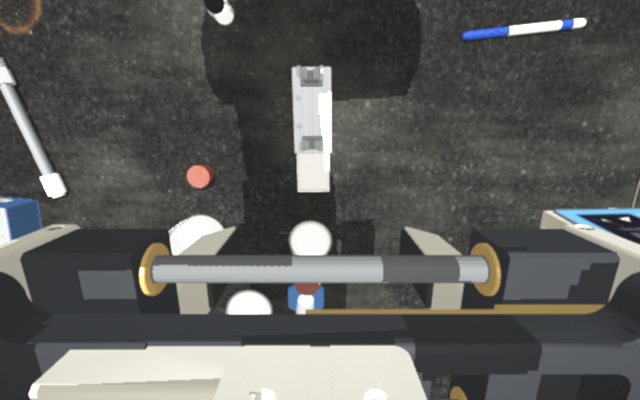

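The holder is in view: posts at about (311,75) and (311,145), dish at (313,172). The electrode is at the left, (3,70) to (52,187). I'll measure the holder from depth.

```bash
python3 - <<'E'
from h import *
z=np.load('pics/w1.npz'); c=cam('wrist',z['p'],z['r']); P=pts(c,z['d']); im=z['im']
sub=np.zeros((400,640),bool); sub[55:200,280:345]=1
Z=P[...,2]
h,e=np.histogram(Z[sub],np.arange(-4,80,2)); print(dict(zip(e.astype(int),h)))
def rect(m,n):
    m=m.astype(np.uint8); k,l,s,_=cv2.connectedComponentsWithStats(m)
    for i in range(1,k):
        if s[i,4]>15:
            Q=P[l==i]; r=cv2.minAreaRect(Q[:,:2].astype(np.float32)); print(n,s[i],np.round(Q.mean(0),1),[np.round(x,1) for x in r],np.round(Q.min(0),1),np.round(Q.max(0),1))
rect(sub&(Z>7)&(Z<25),'low'); rect(sub&(Z>32),'posts')
for b in (P[20:30,100:240],P[100:150,100:170],P[100:150,400:450]): print(b[...,2].mean())
for v in (70,75,80,140,145,150): print(v,P[v,298:326,2].round().astype(int))
E
```

```text
{np.int64(-4): np.int64(342), np.int64(-2): np.int64(3833), np.int64(0): np.int64(707), np.int64(2): np.int64(0), np.int64(4): np.int64(0), np.int64(6): np.int64(0), np.int64(8): np.int64(0), np.int64(10): np.int64(16), np.int64(12): np.int64(649), np.int64(14): np.int64(1819), np.int64(16): np.int64(984), np.int64(18): np.int64(78), np.int64(20): np.int64(164), np.int64(22): np.int64(158), np.int64(24): np.int64(5), np.int64(26): np.int64(0), np.int64(28): np.int64(0), np.int64(30): np.int64(7), np.int64(32): np.int64(11), np.int64(34): np.int64(1), np.int64(36): np.int64(6), np.int64(38): np.int64(13), np.int64(40): np.int64(11), np.int64(42): np.int64(5), np.int64(44): np.int64(1), np.int64(46): np.int64(30), np.int64(48): np.int64(95), np.int64(50): np.int64(33), np.int64(52): np.int64(1), np.int64(54): np.int64(3), np.int64(56): np.int64(8), np.int64(58): np.int64(5), np.int64(60): np.int64(21), np.int64(62): np.int64(60), np.int64(64): np.int64(37), np.int64(66): np.int64(43), np.int64(68): np.int64(37), np.int64(70): np.int64(48), np.int64(72): np.int64(34), np.int64(74): np.i
[... 541 characters left out ...]
array([581.6, 105.1]), array([10.1, 25. ]), np.float64(0.6)] [576.4  92.7  35.4] [586.8 117.6  76.9]
2.4102270211118246
0.9307665502826055
0.6119433020729893
70 [76 75 72 71 68 67 65 62 62 50 49 48 47 48 49 49 62 64 66 70 71 73 75 76
 75 16 15 15]
75 [75 76 74 72 69 66 66 63 61 51 50 49 49 49 48 50 62 63 66 68 69 72 76 75
 76 14 16 16]
80 [17 16 50 51 45 48 51 49 49 49 49 49 49 47 49 48 47 48 48 48 23 48 49 23
 21 16 16 16]
140 [16 16 16 15 54 54 36 50 52 52 51 50 48 48 48 48 49 50 50 51 59 58 57 56
 22 17 18 16]
145 [15 76 75 76 72 71 68 68 64 63 62 50 48 50 48 48 50 62 64 65 69 71 73 76
 76 74 16 15]
150 [15 76 77 75 73 72 68 66 64 15 16 15 16 17 15 15 15 17 17 65 69 70 72 76
 75 76 15 15]
```

send_rows(
  rows=[
    {"x": 0,"y": -0.2,"z": 0,"ax": 0,"ay": 0,"az": 0,"jaw": 1},
    {"x": 0,"y": -0.4,"z": 0,"ax": 0,"ay": 0,"az": 0,"jaw": 1},
    {"x": 0,"y": -0.6,"z": 0,"ax": 0,"ay": 0,"az": 0,"jaw": 1},
    {"x": 0,"y": -0.8,"z": 0,"ax": 0,"ay": 0,"az": 0,"jaw": 1},
    {"x": 0,"y": -1,"z": 0,"ax": 0,"ay": 0,"az": 0,"jaw": 1},
    {"x": 0,"y": -1,"z": 0,"ax": 0,"ay": 0,"az": 0,"jaw": 1},
    {"x": 0,"y": -1,"z": 0,"ax": 0,"ay": 0,"az": 0,"jaw": 1},
    {"x": 0,"y": -1,"z": 0,"ax": 0,"ay": 0,"az": 0,"jaw": 1},
    {"x": 0,"y": -1,"z": 0,"ax": 0,"ay": 0,"az": 0,"jaw": 1},
    {"x": 0,"y": -1,"z": 0,"ax": 0,"ay": 0,"az": 0,"jaw": 1},
  ],
)

```text
time: 5.25
tool_pos: [624.7, -84.1, 226.8]
tcp_rot: [3.142, 0.0, -3.14]
contact_force: [0.0, -0.7, 0.1]
grip_width: 91.9
finger_force: 0.0
```

send_rows(
  rows=[
    {"x": 0,"y": -0.2,"z": 0.05,"ax": 0,"ay": 0,"az": -0.06,"jaw": 1},
    {"x": 0,"y": -0.4,"z": 0.1,"ax": 0,"ay": 0,"az": -0.12,"jaw": 1},
    {"x": 0,"y": -0.6,"z": 0.15,"ax": 0,"ay": 0,"az": -0.18,"jaw": 1},
    {"x": 0,"y": -0.75,"z": 0.2,"ax": 0,"ay": 0,"az": -0.22,"jaw": 1},
    {"x": 0,"y": -0.75,"z": 0.2,"ax": 0,"ay": 0,"az": -0.22,"jaw": 1},
    {"x": 0,"y": -0.75,"z": 0.2,"ax": 0,"ay": 0,"az": -0.22,"jaw": 1},
    {"x": 0,"y": -0.75,"z": 0.2,"ax": 0,"ay": 0,"az": -0.22,"jaw": 1},
    {"x": 0,"y": -0.75,"z": 0.2,"ax": 0,"ay": 0,"az": -0.22,"jaw": 1},
    {"x": 0,"y": -0.75,"z": 0.2,"ax": 0,"ay": 0,"az": -0.22,"jaw": 1},
    {"x": 0,"y": -0.75,"z": 0.2,"ax": 0,"ay": 0,"az": -0.22,"jaw": 1},
  ],
)

```text
time: 6.5
tool_pos: [624.8, -234.5, 186.8]
tcp_rot: [3.142, 0.0, -2.91]
contact_force: [-0.0, -0.3, 1.0]
grip_width: 91.9
finger_force: 0.0
```

```bash
python3 - <<'E'
from h import *
im,d,o=shot('wrist','w2'); print(o['time'],o['tool_pos'],o['tcp_rot'],o['contact_force'])
c=cam('wrist',o['tool_pos'],o['tcp_rot']); P=pts(c,d); Z=P[...,2]
print(Z[20:60,400:500].mean())
m=((Z>5)&(Z<30)&(d>0)).astype(np.uint8); m[215:]=0
k,l,s,_=cv2.connectedComponentsWithStats(m)
for i in range(1,k):
    if s[i,4]>150:
        Q=P[l==i]; ctr,sz,a=cv2.minAreaRect(Q[:,:2].astype(np.float32)); print(s[i],ctr,sz,a)
        if max(sz)>130:
            mu=Q[:,:2].mean(0); ax=np.linalg.svd(Q[:,:2]-mu,full_matrices=False)[2][0]; ax*=-np.sign(ax[0])
            t=(Q[:,:2]-mu)@ax; w=(Q[:,:2]-mu)@[-ax[1],ax[0]]
            print('mu',mu,'ax',ax,np.degrees(np.arctan2(ax[1],ax[0])))
            for b in np.arange(-100,100,4):
                q=(t>=b)&(t<b+4)
                if q.sum()>3: print(b,w[q].min().round(1),w[q].max().round(1),np.percentile(Q[q,2],90).round(1),im[l==i][q].mean(0).round())
E
```

```text
6.5 [ 624.8450064  -234.51680601  186.81143237] [ 3.14159186e+00  1.63169332e-04 -2.91021273e+00] [-0.00245107 -0.25798438  1.03513842]
0.418626946989622
[ 311   36   19  171 2133] (564.6212158203125, -249.314208984375) (179.66188049316406, 18.992368698120117) 13.7410888671875
mu [ 559.30347189 -250.61910994] ax [-0.97148979 -0.23708139] -166.28565465457447
-96 -6.0 5.8 15.3 [188. 182. 174.]
-92 -9.5 9.3 17.5 [204. 197. 189.]
-88 -9.5 9.2 17.9 [208. 201. 192.]
-84 -9.5 9.2 17.5 [206. 199. 191.]
-80 -9.5 9.1 17.4 [209. 202. 193.]
-76 -9.5 9.1 17.7 [208. 201. 192.]
-72 -9.5 9.0 17.6 [209. 203. 194.]
-68 -9.5 9.0 17.0 [171. 166. 160.]
-64 -4.9 5.4 14.8 [106. 108. 108.]
-60 -4.9 5.4 14.5 [110. 112. 112.]
-56 -4.9 5.3 14.7 [132. 134. 135.]
-52 -4.9 5.3 14.4 [175. 178. 178.]
-48 -4.9 5.3 14.3 [184. 187. 187.]
-44 -5.0 5.2 14.7 [189. 193. 193.]
-40 -5.0 5.2 14.5 [186. 189. 189.]
-36 -5.0 5.1 14.9 [190. 194. 194.]
-32 -5.0 5.1 14.8 [189. 192. 192.]
-28 -5.0 5.0 14.4 [186. 189. 189.]
-24 -5.0 5.0 15.0 [191. 194. 195.]
-20 -5.0 5.0 14.7 [189. 193. 193.]
-16 -5.0 4.9 14.2 [190. 193. 193.]
-12 -
[... 2480 characters left out ...]
.]
28 -0.4 0.6 26.9 [ 65.  95. 136.]
32 -0.4 0.6 27.9 [ 65.  95. 136.]
36 -0.3 0.6 27.0 [ 65.  96. 137.]
40 -0.3 0.4 27.6 [ 66.  96. 137.]
44 -0.5 0.7 27.8 [ 66.  96. 137.]
48 -0.3 0.5 27.8 [ 65.  96. 137.]
52 -0.3 0.6 27.5 [ 65.  96. 137.]
56 -0.4 0.6 28.9 [ 65.  95. 137.]
60 -0.5 0.6 27.5 [ 65.  95. 137.]
64 -0.3 0.3 28.3 [ 65.  95. 136.]
68 -0.4 0.5 28.3 [ 65.  95. 137.]
72 -0.4 0.4 27.4 [ 65.  95. 137.]
76 -0.3 0.3 28.0 [ 65.  95. 137.]
80 -0.3 0.5 26.6 [ 64.  94. 136.]
84 -0.5 0.4 26.6 [ 64.  94. 135.]
88 -0.6 0.4 27.8 [ 68.  97. 136.]
92 -0.2 0.1 27.4 [ 93. 113. 139.]
[ 55 169  19  46 290] (706.7008056640625, -527.7807006835938) (54.19855880737305, 17.149938583374023) 12.18527603149414
```

View pics/w2.png

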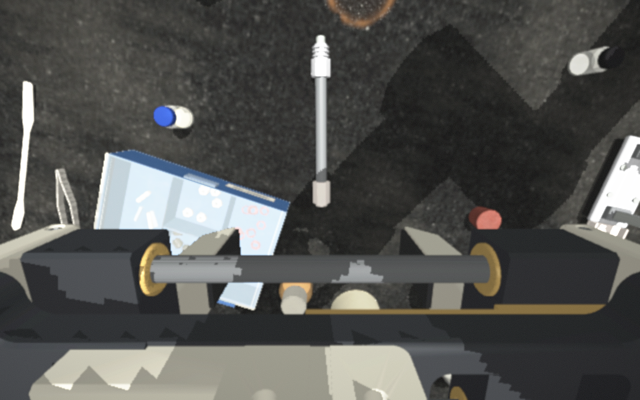

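The electrode lies along image column 321: head at row 40–78, cap at row 180–207. Its mid is about (569.5, −248.1) and its axis is at −166.3°. Now the grasp.

send_rows(
  rows=[
    {"x": 0.1,"y": 0,"z": 0.1,"ax": 0,"ay": 0,"az": -0.0075,"jaw": 0},
    {"x": 0.2,"y": 0,"z": 0.25,"ax": 0,"ay": 0,"az": -0.0075,"jaw": 0},
    {"x": 0.3,"y": -0.003,"z": 0.4,"ax": 0,"ay": 0,"az": -0.0075,"jaw": 0},
    {"x": 0.325,"y": -0.003,"z": 0.55,"ax": 0,"ay": 0,"az": -0.0075,"jaw": 0},
    {"x": 0.325,"y": -0.003,"z": 0.65,"ax": 0,"ay": 0,"az": -0.0075,"jaw": 0},
    {"x": 0.325,"y": -0.003,"z": 0.73,"ax": 0,"ay": 0,"az": -0.0075,"jaw": 0},
    {"x": 0.325,"y": -0.003,"z": 0.8,"ax": 0,"ay": 0,"az": -0.0075,"jaw": 0},
    {"x": 0.325,"y": -0.003,"z": 0.86,"ax": 0,"ay": 0,"az": -0.0075,"jaw": 0},
    {"x": 0.325,"y": -0.003,"z": 0.9,"ax": 0,"ay": 0,"az": -0.0075,"jaw": 0},
    {"x": 0.325,"y": -0.003,"z": 0.92,"ax": 0,"ay": 0,"az": -0.0075,"jaw": 0},
  ],
)

```text
time: 7.8
tool_pos: [561.7, -250.2, 2.4]
tcp_rot: [3.141, -0.0, -2.903]
contact_force: [-0.5, -0.2, -1.1]
grip_width: 45.7
finger_force: 0.0
```

send_rows(
  rows=[
    {"x": 0,"y": 0,"z": 0,"ax": 0,"ay": 0,"az": 0,"jaw": -0.5},
    {"x": 0,"y": 0,"z": 0,"ax": 0,"ay": 0,"az": 0,"jaw": -0.7},
    {"x": 0,"y": 0,"z": 0,"ax": 0,"ay": 0,"az": 0,"jaw": -1},
    {"x": 0,"y": 0,"z": 0,"ax": 0,"ay": 0,"az": 0,"jaw": -1},
    {"x": 0,"y": 0,"z": 0,"ax": 0,"ay": 0,"az": 0,"jaw": -1},
    {"x": 0,"y": 0,"z": 0,"ax": 0,"ay": 0,"az": 0,"jaw": -1},
    {"x": 0,"y": 0,"z": 0,"ax": 0,"ay": 0,"az": 0,"jaw": -1},
    {"x": 0,"y": 0,"z": 0,"ax": 0,"ay": 0,"az": 0,"jaw": -1},
    {"x": 0,"y": 0,"z": 0,"ax": 0,"ay": 0,"az": 0,"jaw": -1},
    {"x": 0,"y": 0,"z": 0,"ax": 0,"ay": 0,"az": 0,"jaw": -1},
  ],
)

```text
time: 9.05
tool_pos: [561.8, -250.2, 2.9]
tcp_rot: [-3.141, 0.0, -2.903]
contact_force: [-1.7, 0.6, 5.8]
grip_width: 11.0
finger_force: 30.0
```

send_rows(
  rows=[
    {"x": 0,"y": 0,"z": -0.03,"ax": 0,"ay": 0,"az": 0,"jaw": -1},
    {"x": 0,"y": 0,"z": -0.1,"ax": 0,"ay": 0,"az": 0,"jaw": -1},
    {"x": 0,"y": 0,"z": -0.2,"ax": 0,"ay": 0,"az": 0,"jaw": -1},
    {"x": 0,"y": 0,"z": -0.3,"ax": 0,"ay": 0,"az": 0,"jaw": -1},
    {"x": 0,"y": 0,"z": -0.4,"ax": 0,"ay": 0,"az": 0,"jaw": -1},
    {"x": 0,"y": 0,"z": -0.5,"ax": 0,"ay": 0,"az": 0,"jaw": -1},
    {"x": 0,"y": 0,"z": -0.6,"ax": 0,"ay": 0,"az": 0,"jaw": -1},
    {"x": 0,"y": 0,"z": -0.67,"ax": 0,"ay": 0,"az": 0,"jaw": -1},
    {"x": 0,"y": 0,"z": -0.7,"ax": 0,"ay": 0,"az": 0,"jaw": -1},
    {"x": 0,"y": 0,"z": -0.7,"ax": 0,"ay": 0,"az": 0,"jaw": -1},
  ],
)

```text
time: 10.3
tool_pos: [561.6, -250.2, 142.8]
tcp_rot: [-3.141, 0.0, -2.903]
contact_force: [0.8, 0.5, -1.3]
grip_width: 10.8
finger_force: 30.0
```

send_rows(
  rows=[
    {"x": -0.01,"y": 0.05,"z": 0,"ax": 0,"ay": 0,"az": 0,"jaw": -1},
    {"x": -0.03,"y": 0.15,"z": 0,"ax": 0,"ay": 0,"az": 0,"jaw": -1},
    {"x": -0.05,"y": 0.27,"z": 0,"ax": 0,"ay": 0,"az": 0,"jaw": -1},
    {"x": -0.08,"y": 0.4,"z": 0,"ax": 0,"ay": 0,"az": 0,"jaw": -1},
    {"x": -0.1,"y": 0.53,"z": 0,"ax": 0,"ay": 0,"az": 0,"jaw": -1},
    {"x": -0.13,"y": 0.66,"z": 0,"ax": 0,"ay": 0,"az": 0,"jaw": -1},
    {"x": -0.15,"y": 0.78,"z": 0,"ax": 0,"ay": 0,"az": 0,"jaw": -1},
    {"x": -0.17,"y": 0.85,"z": 0,"ax": 0,"ay": 0,"az": 0,"jaw": -1},
    {"x": -0.17,"y": 0.87,"z": 0,"ax": 0,"ay": 0,"az": 0,"jaw": -1},
    {"x": -0.17,"y": 0.87,"z": 0,"ax": 0,"ay": 0,"az": 0,"jaw": -1},
  ],
)

```text
time: 11.55
tool_pos: [553.5, -73.1, 142.7]
tcp_rot: [-3.141, 0.0, -2.902]
contact_force: [-0.3, -0.2, -0.8]
grip_width: 10.9
finger_force: 30.0
```

send_rows(
  rows=[
    {"x": -0.01,"y": 0.05,"z": 0,"ax": 0,"ay": 0,"az": 0.02,"jaw": -1},
    {"x": -0.03,"y": 0.15,"z": 0,"ax": 0,"ay": 0,"az": 0.05,"jaw": -1},
    {"x": -0.05,"y": 0.27,"z": 0,"ax": 0,"ay": 0,"az": 0.08,"jaw": -1},
    {"x": -0.08,"y": 0.4,"z": 0,"ax": 0,"ay": 0,"az": 0.11,"jaw": -1},
    {"x": -0.1,"y": 0.53,"z": 0,"ax": 0,"ay": 0,"az": 0.14,"jaw": -1},
    {"x": -0.13,"y": 0.66,"z": 0,"ax": 0,"ay": 0,"az": 0.17,"jaw": -1},
    {"x": -0.15,"y": 0.78,"z": 0,"ax": 0,"ay": 0,"az": 0.2,"jaw": -1},
    {"x": -0.17,"y": 0.85,"z": 0,"ax": 0,"ay": 0,"az": 0.216,"jaw": -1},
    {"x": -0.17,"y": 0.874,"z": 0,"ax": 0,"ay": 0,"az": 0.216,"jaw": -1},
    {"x": -0.17,"y": 0.874,"z": 0,"ax": 0,"ay": 0,"az": 0.216,"jaw": -1},
  ],
)

```text
time: 12.8
tool_pos: [545.2, 104.2, 142.7]
tcp_rot: [-3.141, -0.0, -3.129]
contact_force: [-1.1, -0.6, -0.9]
grip_width: 10.9
finger_force: 30.0
```

```bash
python3 - <<'E'
from h import *
im,d,o=shot('wrist','w3'); print(o['time'],o['tool_pos'],o['tcp_rot'],o['contact_force'])
c=cam('wrist',o['tool_pos'],o['tcp_rot']); P=pts(c,d); P[...,2]-=0
s=im.copy()
print('px tip',proj(c,o['tool_pos']))
for Zr in ((125,165),):
    m=((P[...,2]>Zr[0])&(P[...,2]<Zr[1])&(d>0)&(np.hypot(P[...,0]-o['tool_pos'][0],P[...,1]-o['tool_pos'][1])<110)&(abs(P[...,1]-o['tool_pos'][1])<25)).astype(np.uint8)
    k,l,st,_=cv2.connectedComponentsWithStats(m)
    for i in range(1,k):
        if st[i,4]>60: Q=P[l==i]; print(st[i],Q.min(0),Q.max(0))
E
```

```text
12.8 [545.22037576 104.20297527 142.66893576] [-3.14142897e+00 -3.48072163e-05 -3.12886993e+00] [-1.07765512 -0.56370779 -0.9270185 ]
px tip [321.69160694 243.40935122]
[ 295   80   50  175 5053] [458.66827214  89.36500592 140.76600771] [548.62192884 116.20491043 164.95175512]
[310 283  20  26 515] [563.63094045  97.84931748 148.95822858] [582.84308351 108.93807412 155.03768013]
```

View pics/w3.png

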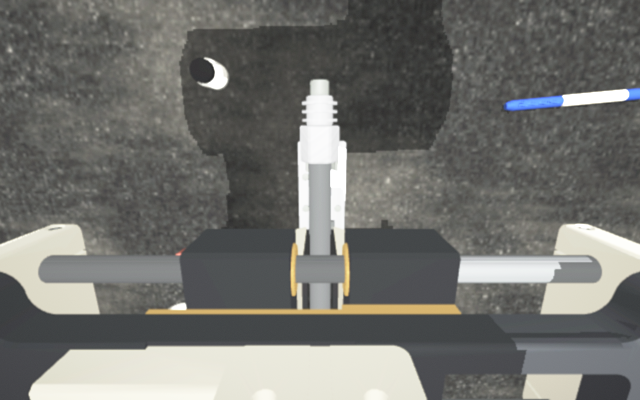

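The electrode is held: head at rows 80–160 on column 320, running down the column between the fingers. I'll measure its offset, tilt and yaw in the grip.

```bash
python3 - <<'E'
from h import *
z=np.load('pics/w3.npz'); c=cam('wrist',z['p'],z['r']); P=pts(c,z['d']); im=z['im']
m=np.zeros((400,640),bool); m[75:228,295:345]=1; m[283:309,310:330]=1
m&=(P[...,2]>138)&(P[...,2]<170)&(abs(P[...,1]-104)<15)
for b in np.arange(455,590,6):
    q=m&(P[...,0]>=b)&(P[...,0]<b+6)
    if q.sum()>10: Q=P[q]; print(b,q.sum(),'y',Q[:,1].min().round(1),Q[:,1].max().round(1),((Q[:,1].min()+Q[:,1].max())/2).round(2),'z',np.percentile(Q[:,2],[50,90]).round(1))
# shoulder rows: width transition
for v in range(150,172,2):
    q=np.where(m[v])[0]; print(v,len(q),P[v,320].round(1),im[v,320])
# holder plate edges again, visible part
Z=P[...,2]; q=(Z>10)&(Z<20); q[:,:285]=0;q[:,360:]=0; Q=P[q]; 
for b in range(495,545,8):
    k=Q[(Q[:,0]>=b)&(Q[:,0]<b+8)]; print('plate',b,len(k),k[:,1].min(),k[:,1].max())
E
```

```text
455 95 y 97.3 105.9 101.61 z [151.4 152.6]
461 264 y 95.4 108.0 101.72 z [151.9 153.7]
467 392 y 93.6 110.0 101.8 z [153.9 156.3]
473 391 y 93.5 110.2 101.86 z [153.9 156.1]
479 482 y 92.4 111.4 101.91 z [156.1 157.4]
485 488 y 92.4 111.6 101.98 z [156.3 157.5]
491 468 y 92.3 111.8 102.04 z [156.2 157.5]
497 261 y 92.9 111.3 102.09 z [153.2 154.9]
503 268 y 96.5 107.9 102.19 z [153.  154.1]
509 255 y 96.5 108.1 102.26 z [152.9 154.3]
515 251 y 96.4 108.2 102.32 z [153.  154.1]
521 233 y 97.1 108.3 102.72 z [152.9 154. ]
527 197 y 97.1 108.5 102.79 z [152.7 154.1]
563 145 y 97.8 108.7 103.26 z [153.1 154. ]
569 187 y 97.9 108.8 103.32 z [152.8 153.9]
575 173 y 97.9 108.9 103.39 z [152.8 153.9]
150 38 [491.  102.5 156.2] [249 249 250]
152 39 [491.8 102.5 157.5] [249 250 250]
154 38 [492.8 102.5 157.5] [250 251 251]
156 39 [493.7 102.5 157.2] [250 250 250]
158 39 [494.6 102.6 158. ] [250 250 250]
160 37 [495.6 102.6 157.7] [249 249 249]
162 31 [496.8 102.6 156.3] [242 243 243]
164 23 [498.  102.6 154.1] [192 194 195]
166 23 [499.1 102.6 153.7] [181 184 183]
168 23 [500.2 102.6 153.1] [181 184 183]
170 23 [501.2 102.6 152.8] [182 185 185]
plate 495 74 81.75609065205029 126.56726193223462
plate 503 74 81.7158693946619 126.96780206446127
plate 511 96 81.61045640854773 127.15630603578404
plate 519 145 81.52851261179157 126.33676143557493
plate 527 193 81.42331843867143 126.76060794527447
plate 535 187 81.4365714117853 127.05416201629251
plate 543 178 82.39694372281305 127.37729476423995
```

send_rows(
  rows=[
    {"x": 0,"y": 0.007,"z": 0.03,"ax": 0,"ay": 0,"az": 0,"jaw": -1},
    {"x": 0,"y": 0.007,"z": 0.08,"ax": 0,"ay": 0,"az": 0,"jaw": -1},
    {"x": 0,"y": 0.007,"z": 0.14,"ax": 0,"ay": 0,"az": 0,"jaw": -1},
    {"x": 0,"y": 0.007,"z": 0.2,"ax": 0,"ay": 0,"az": 0,"jaw": -1},
    {"x": 0,"y": 0.007,"z": 0.25,"ax": 0,"ay": 0,"az": 0,"jaw": -1},
    {"x": 0,"y": 0.007,"z": 0.29,"ax": 0,"ay": 0,"az": 0,"jaw": -1},
    {"x": 0,"y": 0.007,"z": 0.31,"ax": 0,"ay": 0,"az": 0,"jaw": -1},
    {"x": 0,"y": 0.007,"z": 0.32,"ax": 0,"ay": 0,"az": 0,"jaw": -1},
    {"x": 0,"y": 0.007,"z": 0.32,"ax": 0,"ay": 0,"az": 0,"jaw": -1},
    {"x": 0,"y": 0.007,"z": 0.32,"ax": 0,"ay": 0,"az": 0,"jaw": -1},
  ],
)

```text
time: 14.1
tool_pos: [545.4, 106.2, 79.1]
tcp_rot: [3.141, 0.001, -3.129]
contact_force: [-0.8, 0.4, -0.5]
grip_width: 11.1
finger_force: 30.0
```

```bash
python3 - <<'E'
from h import *
im,d,o=shot('wrist','w4'); print(o['time'],o['tool_pos'],o['contact_force'])
c=cam('wrist',o['tool_pos'],o['tcp_rot']); P=pts(c,d); Z=P[...,2]
cv2.imwrite('pics/w4z.png',cv2.resize(im[60:240,240:400,::-1],(640,600),interpolation=2)[:600])
print('p510',proj(c,[510,104,76]),proj(c,[505,104,55]))
for v in range(140,232,4):
    r=slice(285,355); q=(Z[v,r]>55); 
    print(v,P[v,320].round(1),''.join('%d '%t for t in Z[v,r][::2]))
E
```

```text
14.1 [545.38883937 106.20390234  79.05811124] [-0.75011587  0.36545075 -0.45054317]
p510 [318.61450325 181.62036411] [318.83883492 166.89095746]
140 [486.4 104.4  92.6] -1 0 -1 0 0 -1 0 0 87 89 89 91 92 92 92 93 93 94 93 94 94 93 92 236 90 89 87 0 0 0 0 -1 0 -1 -1 
144 [488.3 104.5  92.6] 0 0 0 -1 0 0 0 0 85 87 90 92 93 93 94 92 92 92 93 92 93 93 92 91 89 89 87 -1 0 -1 0 -1 0 -1 -1 
148 [490.2 104.5  93. ] -1 0 15 15 14 16 15 15 86 88 88 91 92 92 92 93 236 93 93 92 94 94 92 92 89 89 86 16 15 15 15 15 16 0 -1 
152 [492.  104.5  93.8] 0 0 13 15 15 15 15 15 87 87 89 92 92 93 93 92 92 92 91 94 93 93 94 90 90 89 86 15 15 15 15 15 13 0 0 
156 [493.9 104.5  93.4] -1 0 13 14 14 16 15 15 85 88 90 92 93 92 93 94 93 93 93 93 92 93 92 91 90 88 87 14 15 16 15 14 13 0 -1 
160 [495.9 104.6  93.1] 0 0 15 16 15 14 16 15 85 88 90 92 92 94 93 93 93 94 93 93 92 94 93 92 89 88 87 16 15 15 16 15 14 -1 -2 
164 [498.2 104.6  90.2] 0 0 15 14 16 15 15 15 16 43 44 21 87 89 89 89 89 89 89 90 88 88 87 23 43 43 15 14 16 15 15 15 15 -1 0 
168 [500.2 104.6  90.5] -1 -1 13 16 15 16 15 16 15 57 58 60 88 88 89 89 90 9
[... 1258 characters left out ...]
86 87 89 89 89 91 90 89 89 88 86 16 15 14 16 15 15 16 16 15 0 -2 -1 
212 [522.6 104.9  91.8] -2 -1 -1 14 15 16 15 14 15 15 15 15 85 89 89 90 89 91 89 90 89 88 87 15 16 15 16 15 15 15 15 15 0 0 0 
216 [525.2 105.   90.5] -1 -1 0 15 14 15 15 15 15 14 15 15 86 88 89 89 89 90 89 90 89 88 87 14 15 16 14 14 16 16 15 14 -1 0 -1 
220 [527.7 105.   89.5] 0 0 -1 15 16 15 15 15 17 15 16 15 87 87 89 88 89 88 90 89 89 88 87 14 15 16 15 15 15 16 16 14 -1 0 -1 
224 [529.6 105.   90.3] 0 -1 0 15 14 16 16 16 15 16 15 16 87 87 88 89 89 89 90 89 89 89 87 15 14 15 16 14 15 17 16 15 0 -1 -1 
228 [532. 105.  90.] 0 -1 -1 14 15 15 16 17 80 79 80 16 85 88 89 90 90 90 90 90 91 88 88 15 16 79 80 79 17 15 16 14 0 0 -1
```

View pics/w4z.png

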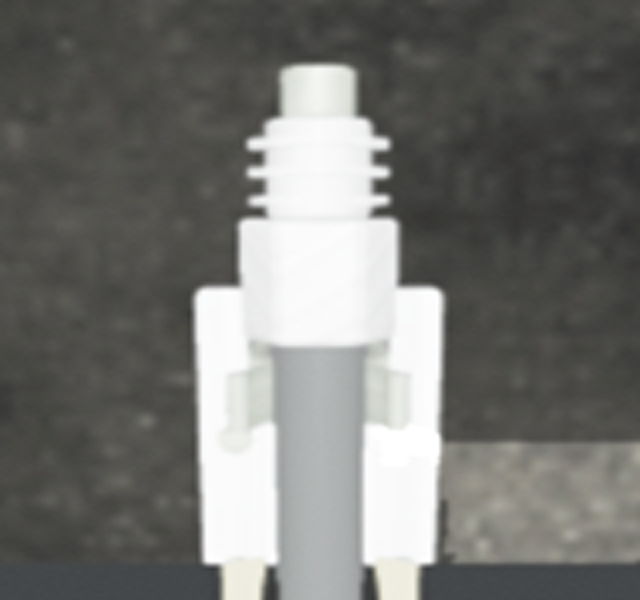

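Shaft and post flares are symmetric about column ~319. The shoulder (row 162) is about 7 mm beyond the post's outer face. The lateral position and yaw look right, so I start down.

send_rows(
  rows=[
    {"x": 0,"y": 0,"z": 0.01,"ax": 0,"ay": 0,"az": 0,"jaw": -1},
    {"x": 0,"y": 0,"z": 0.02,"ax": 0,"ay": 0,"az": 0,"jaw": -1},
    {"x": 0,"y": 0,"z": 0.03,"ax": 0,"ay": 0,"az": 0,"jaw": -1},
    {"x": 0,"y": 0,"z": 0.04,"ax": 0,"ay": 0,"az": 0,"jaw": -1},
    {"x": 0,"y": 0,"z": 0.05,"ax": 0,"ay": 0,"az": 0,"jaw": -1},
    {"x": 0,"y": 0,"z": 0.06,"ax": 0,"ay": 0,"az": 0,"jaw": -1},
    {"x": 0,"y": 0,"z": 0.07,"ax": 0,"ay": 0,"az": 0,"jaw": -1},
    {"x": 0,"y": 0,"z": 0.075,"ax": 0,"ay": 0,"az": 0,"jaw": -1},
    {"x": 0,"y": 0,"z": 0.075,"ax": 0,"ay": 0,"az": 0,"jaw": -1},
    {"x": 0,"y": 0,"z": 0.075,"ax": 0,"ay": 0,"az": 0,"jaw": -1},
  ],
)

```text
time: 15.4
tool_pos: [545.2, 106.2, 63.8]
tcp_rot: [3.142, 0.0, -3.129]
contact_force: [0.6, 0.3, -1.5]
grip_width: 11.1
finger_force: 30.0
```

send_rows(
  rows=[
    {"x": 0,"y": 0,"z": 0.003,"ax": 0,"ay": 0,"az": 0,"jaw": -1},
    {"x": 0,"y": 0,"z": 0.006,"ax": 0,"ay": 0,"az": 0,"jaw": -1},
    {"x": 0,"y": 0,"z": 0.009,"ax": 0,"ay": 0,"az": 0,"jaw": -1},
    {"x": 0,"y": 0,"z": 0.012,"ax": 0,"ay": 0,"az": 0,"jaw": -1},
    {"x": 0,"y": 0,"z": 0.015,"ax": 0,"ay": 0,"az": 0,"jaw": -1},
    {"x": 0,"y": 0,"z": 0.015,"ax": 0,"ay": 0,"az": 0,"jaw": -1},
    {"x": 0,"y": 0,"z": 0.015,"ax": 0,"ay": 0,"az": 0,"jaw": -1},
    {"x": 0,"y": 0,"z": 0.015,"ax": 0,"ay": 0,"az": 0,"jaw": -1},
    {"x": 0,"y": 0,"z": 0.015,"ax": 0,"ay": 0,"az": 0,"jaw": -1},
    {"x": 0,"y": 0,"z": 0.015,"ax": 0,"ay": 0,"az": 0,"jaw": -1},
  ],
)

```text
time: 16.65
tool_pos: [545.4, 106.1, 60.9]
tcp_rot: [3.142, 0.001, -3.129]
contact_force: [0.0, -0.2, 3.2]
grip_width: 10.7
finger_force: 30.0
```

send_rows(
  rows=[
    {"x": 0,"y": 0,"z": 0.003,"ax": 0,"ay": 0,"az": 0,"jaw": -1},
    {"x": 0,"y": 0,"z": 0.006,"ax": 0,"ay": 0,"az": 0,"jaw": -1},
    {"x": 0,"y": 0,"z": 0.009,"ax": 0,"ay": 0,"az": 0,"jaw": -1},
    {"x": 0,"y": 0,"z": 0.012,"ax": 0,"ay": 0,"az": 0,"jaw": -1},
    {"x": 0,"y": 0,"z": 0.012,"ax": 0,"ay": 0,"az": 0,"jaw": -1},
    {"x": 0,"y": 0,"z": 0.012,"ax": 0,"ay": 0,"az": 0,"jaw": -1},
    {"x": 0,"y": 0,"z": 0.012,"ax": 0,"ay": 0,"az": 0,"jaw": -1},
    {"x": 0,"y": 0,"z": 0.012,"ax": 0,"ay": 0,"az": 0,"jaw": -1},
    {"x": 0,"y": 0,"z": 0.012,"ax": 0,"ay": 0,"az": 0,"jaw": -1},
    {"x": 0,"y": 0,"z": 0.012,"ax": 0,"ay": 0,"az": 0,"jaw": -1},
  ],
)

```text
time: 17.9
tool_pos: [545.6, 106.2, 58.7]
tcp_rot: [3.142, 0.001, -3.129]
contact_force: [0.0, -1.7, 5.9]
grip_width: 10.8
finger_force: 30.0
```

send_rows(
  rows=[
    {"x": 0,"y": 0,"z": 0.003,"ax": 0,"ay": 0,"az": 0,"jaw": -1},
    {"x": 0,"y": 0,"z": 0.006,"ax": 0,"ay": 0,"az": 0,"jaw": -1},
    {"x": 0,"y": 0,"z": 0.009,"ax": 0,"ay": 0,"az": 0,"jaw": -1},
    {"x": 0,"y": 0,"z": 0.012,"ax": 0,"ay": 0,"az": 0,"jaw": -1},
    {"x": 0,"y": 0,"z": 0.012,"ax": 0,"ay": 0,"az": 0,"jaw": -1},
    {"x": 0,"y": 0,"z": 0.012,"ax": 0,"ay": 0,"az": 0,"jaw": -1},
    {"x": 0,"y": 0,"z": 0.012,"ax": 0,"ay": 0,"az": 0,"jaw": -1},
    {"x": 0,"y": 0,"z": 0.012,"ax": 0,"ay": 0,"az": 0,"jaw": -1},
    {"x": 0,"y": 0,"z": 0.012,"ax": 0,"ay": 0,"az": 0,"jaw": -1},
    {"x": 0,"y": 0,"z": 0.012,"ax": 0,"ay": 0,"az": 0,"jaw": -1},
  ],
)

```text
time: 19.15
tool_pos: [545.2, 106.2, 55.9]
tcp_rot: [3.142, 0.0, -3.129]
contact_force: [1.8, -0.7, 1.2]
grip_width: 11.2
finger_force: 30.0
```

send_rows(
  rows=[
    {"x": 0,"y": 0,"z": 0.003,"ax": 0,"ay": 0,"az": 0,"jaw": -1},
    {"x": 0,"y": 0,"z": 0.006,"ax": 0,"ay": 0,"az": 0,"jaw": -1},
    {"x": 0,"y": 0,"z": 0.008,"ax": 0,"ay": 0,"az": 0,"jaw": -1},
    {"x": 0,"y": 0,"z": 0.008,"ax": 0,"ay": 0,"az": 0,"jaw": -1},
    {"x": 0,"y": 0,"z": 0.008,"ax": 0,"ay": 0,"az": 0,"jaw": -1},
    {"x": 0,"y": 0,"z": 0.008,"ax": 0,"ay": 0,"az": 0,"jaw": -1},
    {"x": 0,"y": 0,"z": 0.008,"ax": 0,"ay": 0,"az": 0,"jaw": -1},
    {"x": 0,"y": 0,"z": 0.008,"ax": 0,"ay": 0,"az": 0,"jaw": -1},
    {"x": 0,"y": 0,"z": 0.008,"ax": 0,"ay": 0,"az": 0,"jaw": -1},
    {"x": 0,"y": 0,"z": 0.008,"ax": 0,"ay": 0,"az": 0,"jaw": -1},
  ],
)

```text
time: 20.4
tool_pos: [544.7, 106.2, 54.0]
tcp_rot: [3.142, -0.001, -3.129]
contact_force: [-1.2, 0.0, -4.0]
grip_width: 11.3
finger_force: 30.0
```

send_rows(
  rows=[
    {"x": 0,"y": 0,"z": 0.003,"ax": 0,"ay": 0,"az": 0,"jaw": -1},
    {"x": 0,"y": 0,"z": 0.006,"ax": 0,"ay": 0,"az": 0,"jaw": -1},
    {"x": 0,"y": 0,"z": 0.008,"ax": 0,"ay": 0,"az": 0,"jaw": -1},
    {"x": 0,"y": 0,"z": 0.008,"ax": 0,"ay": 0,"az": 0,"jaw": -1},
    {"x": 0,"y": 0,"z": 0.008,"ax": 0,"ay": 0,"az": 0,"jaw": -1},
    {"x": 0,"y": 0,"z": 0.008,"ax": 0,"ay": 0,"az": 0,"jaw": -1},
    {"x": 0,"y": 0,"z": 0.008,"ax": 0,"ay": 0,"az": 0,"jaw": -1},
    {"x": 0,"y": 0,"z": 0.008,"ax": 0,"ay": 0,"az": 0,"jaw": -1},
    {"x": 0,"y": 0,"z": 0.008,"ax": 0,"ay": 0,"az": 0,"jaw": -1},
    {"x": 0,"y": 0,"z": 0.008,"ax": 0,"ay": 0,"az": 0,"jaw": -1},
  ],
)

```text
time: 21.65
tool_pos: [545.2, 106.2, 52.7]
tcp_rot: [3.142, 0.0, -3.129]
contact_force: [2.0, 0.2, -1.8]
grip_width: 10.9
finger_force: 30.0
```

send_rows(
  rows=[
    {"x": 0,"y": 0,"z": 0.002,"ax": 0,"ay": 0,"az": 0,"jaw": -1},
    {"x": 0,"y": 0,"z": 0.004,"ax": 0,"ay": 0,"az": 0,"jaw": -1},
    {"x": 0,"y": 0,"z": 0.005,"ax": 0,"ay": 0,"az": 0,"jaw": -1},
    {"x": 0,"y": 0,"z": 0.005,"ax": 0,"ay": 0,"az": 0,"jaw": -1},
    {"x": 0,"y": 0,"z": 0.005,"ax": 0,"ay": 0,"az": 0,"jaw": -1},
    {"x": 0,"y": 0,"z": 0.005,"ax": 0,"ay": 0,"az": 0,"jaw": -1},
    {"x": 0,"y": 0,"z": 0.005,"ax": 0,"ay": 0,"az": 0,"jaw": -1},
    {"x": 0,"y": 0,"z": 0.005,"ax": 0,"ay": 0,"az": 0,"jaw": -1},
    {"x": 0,"y": 0,"z": 0.005,"ax": 0,"ay": 0,"az": 0,"jaw": -1},
    {"x": 0,"y": 0,"z": 0.005,"ax": 0,"ay": 0,"az": 0,"jaw": -1},
  ],
)

```text
time: 22.9
tool_pos: [544.8, 106.2, 51.5]
tcp_rot: [3.142, -0.001, -3.129]
contact_force: [-1.3, -0.6, -2.9]
grip_width: 10.8
finger_force: 30.0
```

send_rows(
  rows=[
    {"x": 0,"y": 0,"z": 0.002,"ax": 0,"ay": 0,"az": 0,"jaw": -1},
    {"x": 0,"y": 0,"z": 0.004,"ax": 0,"ay": 0,"az": 0,"jaw": -1},
    {"x": 0,"y": 0,"z": 0.004,"ax": 0,"ay": 0,"az": 0,"jaw": -1},
    {"x": 0,"y": 0,"z": 0.004,"ax": 0,"ay": 0,"az": 0,"jaw": -1},
    {"x": 0,"y": 0,"z": 0.004,"ax": 0,"ay": 0,"az": 0,"jaw": -1},
    {"x": 0,"y": 0,"z": 0.004,"ax": 0,"ay": 0,"az": 0,"jaw": -1},
    {"x": 0,"y": 0,"z": 0.004,"ax": 0,"ay": 0,"az": 0,"jaw": -1},
    {"x": 0,"y": 0,"z": 0.004,"ax": 0,"ay": 0,"az": 0,"jaw": -1},
    {"x": 0,"y": 0,"z": 0.004,"ax": 0,"ay": 0,"az": 0,"jaw": -1},
    {"x": 0,"y": 0,"z": 0.004,"ax": 0,"ay": 0,"az": 0,"jaw": -1},
  ],
)

```text
time: 24.15
tool_pos: [545.2, 106.2, 50.9]
tcp_rot: [3.142, 0.0, -3.129]
contact_force: [1.1, -1.0, -2.1]
grip_width: 11.2
finger_force: 30.0
```

```bash
python3 - <<'E'
from h import *
F=[]
for i in range(4): im,d,o=shot('wrist','w5'); F.append(o['contact_force'])
print(np.round(F,1),o['tool_pos'],o['time'])
c=cam('wrist',o['tool_pos'],o['tcp_rot']); P=pts(c,d)
for v in range(100,232,12): print(v,P[v,312:327].mean(0).round(1),np.median(P[v,312:327,2]).round(1))
E
```

```text
[[ 1.1 -1.  -2.1]
 [ 1.2 -0.4 -3.7]
 [ 1.4 -0.2 -3.4]
 [ 0.5 -1.1 -2.2]] [545.13130615 106.16649358  50.90272786] 24.3
100 [467.9 103.7  62.3] 62.3
112 [473.4 103.8  64.6] 64.5
124 [478.8 103.8  61.7] 61.8
136 [484.3 103.9  65.4] 65.4
148 [489.9 104.   64.8] 64.8
160 [494.4 104.2  74.6] 65.0
172 [502.1 104.1  61.5] 61.6
184 [508.2 104.2  61.7] 61.8
196 [514.5 104.3  61.5] 61.6
208 [517.9 104.4  71.5] 61.9
220 [527.4 104.4  61.6] 61.6
```

send_rows(
  rows=[
    {"x": 0,"y": 0,"z": 0.002,"ax": 0,"ay": 0,"az": 0,"jaw": -1},
    {"x": 0,"y": 0,"z": 0.004,"ax": 0,"ay": 0,"az": 0,"jaw": -1},
    {"x": 0,"y": 0,"z": 0.004,"ax": 0,"ay": 0,"az": 0,"jaw": -1},
    {"x": 0,"y": 0,"z": 0.004,"ax": 0,"ay": 0,"az": 0,"jaw": -1},
    {"x": 0,"y": 0,"z": 0.004,"ax": 0,"ay": 0,"az": 0,"jaw": -1},
    {"x": 0,"y": 0,"z": 0.004,"ax": 0,"ay": 0,"az": 0,"jaw": -1},
    {"x": 0,"y": 0,"z": 0.004,"ax": 0,"ay": 0,"az": 0,"jaw": -1},
    {"x": 0,"y": 0,"z": 0.004,"ax": 0,"ay": 0,"az": 0,"jaw": -1},
    {"x": 0,"y": 0,"z": 0.004,"ax": 0,"ay": 0,"az": 0,"jaw": -1},
    {"x": 0,"y": 0,"z": 0.004,"ax": 0,"ay": 0,"az": 0,"jaw": -1},
  ],
)

```text
time: 25.6
tool_pos: [545.1, 106.2, 50.1]
tcp_rot: [3.142, -0.0, -3.129]
contact_force: [-1.4, -1.2, -3.0]
grip_width: 11.2
finger_force: 30.0
```

send_rows(
  rows=[
    {"x": 0,"y": 0,"z": 0.002,"ax": 0,"ay": 0,"az": 0,"jaw": -1},
    {"x": 0,"y": 0,"z": 0.003,"ax": 0,"ay": 0,"az": 0,"jaw": -1},
    {"x": 0,"y": 0,"z": 0.003,"ax": 0,"ay": 0,"az": 0,"jaw": -1},
    {"x": 0,"y": 0,"z": 0.003,"ax": 0,"ay": 0,"az": 0,"jaw": -1},
    {"x": 0,"y": 0,"z": 0.003,"ax": 0,"ay": 0,"az": 0,"jaw": -1},
    {"x": 0,"y": 0,"z": 0.003,"ax": 0,"ay": 0,"az": 0,"jaw": -1},
    {"x": 0,"y": 0,"z": 0.003,"ax": 0,"ay": 0,"az": 0,"jaw": -1},
    {"x": 0,"y": 0,"z": 0.003,"ax": 0,"ay": 0,"az": 0,"jaw": -1},
    {"x": 0,"y": 0,"z": 0.003,"ax": 0,"ay": 0,"az": 0,"jaw": -1},
    {"x": 0,"y": 0,"z": 0.003,"ax": 0,"ay": 0,"az": 0,"jaw": -1},
  ],
)

```text
time: 26.85
tool_pos: [545.3, 106.2, 49.6]
tcp_rot: [3.142, 0.0, -3.129]
contact_force: [1.5, -1.3, -0.4]
grip_width: 10.7
finger_force: 30.0
```

send_rows(
  rows=[
    {"x": 0,"y": 0,"z": 0.002,"ax": 0,"ay": 0,"az": 0,"jaw": -1},
    {"x": 0,"y": 0,"z": 0.002,"ax": 0,"ay": 0,"az": 0,"jaw": -1},
    {"x": 0,"y": 0,"z": 0.002,"ax": 0,"ay": 0,"az": 0,"jaw": -1},
    {"x": 0,"y": 0,"z": 0.002,"ax": 0,"ay": 0,"az": 0,"jaw": -1},
    {"x": 0,"y": 0,"z": 0.002,"ax": 0,"ay": 0,"az": 0,"jaw": -1},
    {"x": 0,"y": 0,"z": 0.002,"ax": 0,"ay": 0,"az": 0,"jaw": -1},
    {"x": 0,"y": 0,"z": 0.002,"ax": 0,"ay": 0,"az": 0,"jaw": -1},
    {"x": 0,"y": 0,"z": 0.002,"ax": 0,"ay": 0,"az": 0,"jaw": -1},
    {"x": 0,"y": 0,"z": 0.002,"ax": 0,"ay": 0,"az": 0,"jaw": -1},
    {"x": 0,"y": 0,"z": 0.002,"ax": 0,"ay": 0,"az": 0,"jaw": -1},
  ],
)

```text
time: 28.1
tool_pos: [545.3, 106.2, 49.5]
tcp_rot: [3.142, 0.001, -3.129]
contact_force: [-0.9, -0.9, 4.5]
grip_width: 10.9
finger_force: 30.0
```

```bash
python3 - <<'E'
from h import *
F=[]
for i in range(4): im,d,o=shot('wrist','w6'); F.append(o['contact_force'])
print(np.round(F,1),o['tool_pos'],o['time'])
c=cam('wrist',o['tool_pos'],o['tcp_rot']); P=pts(c,d)
for v in range(156,232,4): print(v,np.median(P[v,312:327],0).round(1),im[v,320], P[v,290:350,2].round()[::3].astype(int))
E
```

```text
[[-0.9 -0.9  4.5]
 [-0.4 -0.8  5.5]
 [-0.4 -0.8  5.7]
 [ 0.5 -1.4  6. ]] [545.31904354 106.15150691  49.45435032] 28.25
156 [493.9 104.   63.7] [250 250 250] [16 15 16 15 57 59 63 63 64 64 63 64 63 64 61 60 56 16 17 15]
160 [495.8 104.   64.2] [249 249 249] [16 15 15 16 57 60 63 63 64 63 65 64 65 62 62 59 56 14 16 15]
164 [498.2 104.1  60.7] [190 194 193] [16 16 16 23 23 23 57 60 60 61 61 60 61 59 22 23 22 16 16 16]
168 [500.2 104.1  60.5] [180 182 183] [ 16  17  14  21  32  23  57 207  60  60  61  61  60  57  27  32  22  15
  15  16]
172 [502.2 104.1  60.2] [180 183 183] [15 16 15 47 45 22 57 59 61 61 60 60 61 57 45 38 44 15 16 14]
176 [504.2 104.2  60.5] [180 183 183] [ 16  15  15  56  58  57  55  59 207  61  61  61  59  58  50  58  57  57
  16  16]
180 [506.3 104.2  60.1] [181 183 183] [15 16 16 68 68 68 64 62 60 60 62 61 60 62 65 67 69 16 15 16]
184 [508.4 104.2  60.2] [180 182 183] [15 77 75 70 70 67 64 63 61 60 60 60 60 62 65 69 71 75 76 76]
188 [510.4 104.2  60.3] [178 182 181] [16 75 76 72 69 66 64 62 61 61 60 60 58 62 65 67 71 73 75 75]
192 [512.5 104.2  60.4] [178 182 181] 
[... 282 characters left out ...]
.4] [178 182 181] [16 76 76 18 15 15 15 58 60 60 60 61 61 58 15 15 16 18 75 75]
208 [521.  104.2  60.4] [178 182 181] [ 15  16  16  15  16  15  15  59  61  61  59 207  59  57  16  17  15  16
  15  15]
212 [523.2 104.4  60.1] [178 180 181] [16 16 15 14 16 16 16 59 60 62 60 60 60 58 15 16 16 15 16 15]
216 [525.4 104.4  60.1] [177 180 180] [16 15 16 15 16 17 15 59 60 61 61 60 60 58 16 15 16 16 15 16]
220 [527.6 104.4  60.1] [178 180 180] [15 16 16 16 16 16 15 58 60 61 60 60 59 59 15 16 17 15 15 15]
224 [529.8 104.4  59.9] [178 179 180] [16 15 16 15 16 16 16 58 61 60 61 61 60 57 15 14 15 16 17 16]
228 [532.  104.5  60.2] [178 180 181] [16 16 16 15 51 52 15 58 60 60 61 61 61 58 16 50 51 15 16 16]
```

Seated and level at about 5 N. I'll relieve it slightly and slide towards the dish (tool −x).

send_rows(
  rows=[
    {"x": 0,"y": 0,"z": -0.001,"ax": 0,"ay": 0,"az": 0,"jaw": -1},
    {"x": -0.003,"y": 0,"z": -0.001,"ax": 0,"ay": 0,"az": 0,"jaw": -1},
    {"x": -0.006,"y": 0,"z": -0.001,"ax": 0,"ay": 0,"az": 0,"jaw": -1},
    {"x": -0.009,"y": 0,"z": -0.001,"ax": 0,"ay": 0,"az": 0,"jaw": -1},
    {"x": -0.012,"y": 0,"z": -0.001,"ax": 0,"ay": 0,"az": 0,"jaw": -1},
    {"x": -0.015,"y": 0,"z": -0.001,"ax": 0,"ay": 0,"az": 0,"jaw": -1},
    {"x": -0.018,"y": 0,"z": -0.001,"ax": 0,"ay": 0,"az": 0,"jaw": -1},
    {"x": -0.021,"y": 0,"z": -0.001,"ax": 0,"ay": 0,"az": 0,"jaw": -1},
    {"x": -0.023,"y": 0,"z": -0.001,"ax": 0,"ay": 0,"az": 0,"jaw": -1},
    {"x": -0.023,"y": 0,"z": -0.001,"ax": 0,"ay": 0,"az": 0,"jaw": -1},
  ],
)

```text
time: 29.55
tool_pos: [547.4, 106.1, 49.3]
tcp_rot: [-3.141, -0.005, -3.129]
contact_force: [-7.2, -2.6, 10.8]
grip_width: 11.1
finger_force: 30.0
```

```bash
python3 - <<'E'
from h import *
F=[]
for i in range(4): im,d,o=shot('wrist','w7'); F.append(o['contact_force'])
print(np.round(F,1),o['tool_pos'],o['time'])
c=cam('wrist',o['tool_pos'],o['tcp_rot']); P=pts(c,d)
for v in range(152,176,2): print(v,np.median(P[v,312:327],0).round(1),im[v,320], P[v,290:350:3,0].round(1)[4:18])
# leaf/flare edges along x
for u in (296,299,340,343):
    q=P[150:215,u]; q=q[q[:,2]>66]; print(u,q[:,0].min(),q[:,0].max())
E
```

```text
[[-7.2 -2.6 10.8]
 [-7.1 -2.2 11.2]
 [-7.3 -3.1 10.5]
 [-8.1 -2.1 10.5]] [547.4621473  106.11674211  49.33361191] 29.7
152 [494.2 103.9  64. ] [249 249 250] [494.9 494.7 494.3 494.2 494.3 494.2 494.2 494.1 494.2 494.2 494.3 494.6
 494.9 498.6]
154 [495.2 103.9  63.5] [250 250 251] [496.  495.6 495.2 495.3 495.1 495.2 495.2 495.2 495.1 495.2 495.3 495.6
 495.8 499.8]
156 [496.1 104.2  63.7] [250 250 250] [496.9 496.7 496.4 496.2 496.2 496.1 496.1 496.  496.2 496.1 496.2 496.6
 496.8 501.1]
158 [497.1 104.   63.7] [250 250 250] [497.9 497.7 497.4 497.1 497.1 497.  497.  497.1 497.2 497.1 497.2 497.4
 497.7 502.4]
160 [498.1 104.   63.2] [249 249 249] [499.  498.5 498.2 498.1 498.2 498.1 498.1 498.1 498.1 498.  498.1 498.5
 480.6 503.8]
162 [499.1 104.   63.4] [237 237 237] [504.4 504.5 499.1 499.1 499.  499.  498.9 499.  498.9 498.9 499.3 504.2
 504.1 504.9]
164 [500.5 104.   60.3] [184 188 188] [505.  505.6 501.1 500.9 500.5 500.5 500.5 500.6 500.3 500.7 505.3 504.5
 505.4 506.1]
166 [501.5 104.   59.9] [180 184 183] [504.7 506.9 502.1 501.7 501.6 501.4 501.6 501.6 501.4 501.6 504.8 504.9
 504.6 507.6]
168 [502.5 104.   60.1] [180 184 182] [504.7 508.2 503.2 502.8 502.7 502.4 502.5 502.6 502.4 502.6 504.7 505.7
 504.6 508.8]
170 [503.4 104.   60.3] [180 183 183] [504.9 505.3 504.2 503.9 503.4 503.4 503.4 503.4 503.4 503.6 505.  507.
 504.5 510.3]
172 [504.5 104.1  60. ] [181 184 184] [504.8 504.9 504.8 504.9 504.5 504.3 504.4 504.6 504.5 504.6 504.6 504.7
 504.6 504.9]
174 [505.5 104.1  60. ] [180 182 182] [505.7 504.8 504.9 505.1 505.8 505.5 505.5 505.4 505.6 504.9 504.6 504.6
 505.5 506.2]
296 504.92958941765795 514.742960282657
299 480.60925386145266 514.1769645602986
340 504.64583333323753 514.3060742753374
343 504.5203819380591 514.4699520914638
```

send_rows(
  rows=[
    {"x": 0,"y": 0,"z": -0.001,"ax": 0,"ay": 0,"az": 0,"jaw": -1},
    {"x": 0,"y": 0,"z": -0.002,"ax": 0,"ay": 0,"az": 0,"jaw": -1},
    {"x": 0,"y": 0,"z": -0.003,"ax": 0,"ay": 0,"az": 0,"jaw": -1},
    {"x": 0,"y": 0,"z": -0.003,"ax": 0,"ay": 0,"az": 0,"jaw": -1},
    {"x": 0,"y": 0,"z": -0.003,"ax": 0,"ay": 0,"az": 0,"jaw": -1},
    {"x": 0,"y": 0,"z": -0.003,"ax": 0,"ay": 0,"az": 0,"jaw": -1},
    {"x": 0,"y": 0,"z": -0.003,"ax": 0,"ay": 0,"az": 0,"jaw": -1},
    {"x": 0,"y": 0,"z": -0.003,"ax": 0,"ay": 0,"az": 0,"jaw": -1},
    {"x": 0,"y": 0,"z": -0.003,"ax": 0,"ay": 0,"az": 0,"jaw": -1},
    {"x": 0,"y": 0,"z": -0.003,"ax": 0,"ay": 0,"az": 0,"jaw": -1},
  ],
)

```text
time: 31.0
tool_pos: [549.8, 106.3, 49.7]
tcp_rot: [3.141, 0.0, -3.129]
contact_force: [-1.2, -2.1, -1.9]
grip_width: 10.5
finger_force: 30.0
```

send_rows(
  rows=[
    {"x": -0.002,"y": 0,"z": 0,"ax": 0,"ay": 0,"az": 0,"jaw": -1},
    {"x": -0.004,"y": 0,"z": 0,"ax": 0,"ay": 0,"az": 0,"jaw": -1},
    {"x": -0.006,"y": 0,"z": 0,"ax": 0,"ay": 0,"az": 0,"jaw": -1},
    {"x": -0.008,"y": 0,"z": 0,"ax": 0,"ay": 0,"az": 0,"jaw": -1},
    {"x": -0.01,"y": 0,"z": 0,"ax": 0,"ay": 0,"az": 0,"jaw": -1},
    {"x": -0.01,"y": 0,"z": 0,"ax": 0,"ay": 0,"az": 0,"jaw": -1},
    {"x": -0.01,"y": 0,"z": 0,"ax": 0,"ay": 0,"az": 0,"jaw": -1},
    {"x": -0.01,"y": 0,"z": 0,"ax": 0,"ay": 0,"az": 0,"jaw": -1},
    {"x": -0.01,"y": 0,"z": 0,"ax": 0,"ay": 0,"az": 0,"jaw": -1},
    {"x": -0.01,"y": 0,"z": 0,"ax": 0,"ay": 0,"az": 0,"jaw": -1},
  ],
)

```text
time: 32.25
tool_pos: [551.8, 106.3, 49.9]
tcp_rot: [3.142, 0.0, -3.129]
contact_force: [-0.7, -1.0, -2.7]
grip_width: 11.1
finger_force: 30.0
```

```bash
python3 - <<'E'
from h import *
F=[]
for i in range(3): im,d,o=shot('wrist','w8'); F.append(o['contact_force'])
print(np.round(F,1),o['tool_pos'],o['tcp_rot'],o['time'])
c=cam('wrist',o['tool_pos'],o['tcp_rot']); P=pts(c,d)
for v in range(152,180,2): print(v,np.median(P[v,312:327],0).round(1),im[v,320], P[v,302:344:3,0].round(1))
E
```

```text
[[-0.7 -1.  -2.7]
 [-0.4  0.  -3.8]
 [-1.1 -0.7 -2.6]] [551.80872167 106.26172136  49.94452777] [ 3.14152370e+00  2.00866411e-04 -3.12884921e+00] 32.35
152 [498.5 104.1  63.7] [249 249 249] [499.2 498.8 498.6 498.6 498.5 498.5 498.5 498.5 498.4 498.4 498.6 498.9
 499.1 503.1]
154 [499.5 104.1  64. ] [250 250 250] [500.3 499.8 499.6 499.5 499.5 499.5 499.4 499.4 499.3 499.5 499.5 499.8
 500.1 504.4]
156 [500.4 104.1  64. ] [249 250 250] [501.2 500.8 500.6 500.5 500.4 500.4 500.3 500.4 500.3 500.3 500.6 500.8
 501.2 505.6]
158 [501.3 104.1  64.2] [249 249 250] [502.3 501.8 501.7 501.3 501.4 501.4 501.3 501.2 501.3 501.4 501.6 501.8
 502.  506.9]
160 [502.3 104.1  64.4] [249 249 249] [503.2 502.8 502.4 502.4 502.3 502.3 502.1 502.2 502.4 502.3 502.4 502.7
 503.1 508.4]
162 [503.3 104.2  63.9] [240 240 241] [505.8 504.1 503.5 503.3 503.4 503.3 503.3 503.2 503.2 503.4 503.7 506.8
 504.5 504.6]
164 [504.8 104.2  60.2] [189 192 191] [504.8 504.9 504.8 504.8 504.8 504.7 504.7 504.9 504.9 504.8 504.5 504.6
 505.  505. ]
166 [505.8 104.2  60.2] [179 183 181] [504.8 505.3 505.5 505.7 505.7 505.6 505.8 505.8 505.9 505.3 505.1 504.7
 504.6 506.2]
168 [506.8 104.2  60.5] [178 182 181] [505.7 506.1 506.4 506.6 506.7 506.7 506.6 506.6 506.8 506.5 506.  505.7
 505.1 504.9]
170 [507.8 104.2  60.6] [179 182 182] [506.4 506.9 507.4 507.7 507.9 507.8 507.8 507.6 507.8 507.4 507.  506.6
 506.1 505.7]
172 [508.8 104.2  60.3] [179 181 182] [507.5 507.9 508.3 508.7 508.9 508.7 508.7 508.8 508.9 508.5 508.1 507.4
 507.1 506.5]
174 [509.8 104.2  60.6] [179 181 182] [508.7 508.9 509.4 509.7 509.8 509.8 509.6 509.7 484.1 509.4 509.  508.4
 508.1 507.6]
176 [510.8 104.2  60.6] [178 181 182] [509.3 509.9 510.5 510.6 510.8 510.8 510.8 510.7 510.8 510.3 510.  509.5
 509.  508.5]
178 [511.8 104.2  60.5] [179 181 181] [510.4 510.8 511.5 511.7 512.  511.9 511.7 511.8 511.7 511.4 511.1 510.6
 509.8 509.5]
```

send_rows(
  rows=[
    {"x": -0.001,"y": 0,"z": 0,"ax": 0,"ay": 0,"az": 0,"jaw": -1},
    {"x": -0.002,"y": 0,"z": 0,"ax": 0,"ay": 0,"az": 0,"jaw": -1},
    {"x": -0.003,"y": 0,"z": 0,"ax": 0,"ay": 0,"az": 0,"jaw": -1},
    {"x": -0.004,"y": 0,"z": 0,"ax": 0,"ay": 0,"az": 0,"jaw": -1},
    {"x": -0.005,"y": 0,"z": 0,"ax": 0,"ay": 0,"az": 0,"jaw": -1},
    {"x": -0.005,"y": 0,"z": 0,"ax": 0,"ay": 0,"az": 0,"jaw": -1},
    {"x": -0.005,"y": 0,"z": 0,"ax": 0,"ay": 0,"az": 0,"jaw": -1},
    {"x": -0.005,"y": 0,"z": 0,"ax": 0,"ay": 0,"az": 0,"jaw": -1},
    {"x": -0.005,"y": 0,"z": 0,"ax": 0,"ay": 0,"az": 0,"jaw": -1},
    {"x": -0.005,"y": 0,"z": 0,"ax": 0,"ay": 0,"az": 0,"jaw": -1},
  ],
)

```text
time: 33.65
tool_pos: [552.5, 106.3, 49.8]
tcp_rot: [3.142, -0.001, -3.129]
contact_force: [-3.4, -0.8, -2.3]
grip_width: 10.9
finger_force: 30.0
```

send_rows(
  rows=[
    {"x": -0.001,"y": 0,"z": 0,"ax": 0,"ay": 0,"az": 0,"jaw": -1},
    {"x": -0.002,"y": 0,"z": 0,"ax": 0,"ay": 0,"az": 0,"jaw": -1},
    {"x": -0.003,"y": 0,"z": 0,"ax": 0,"ay": 0,"az": 0,"jaw": -1},
    {"x": -0.003,"y": 0,"z": 0,"ax": 0,"ay": 0,"az": 0,"jaw": -1},
    {"x": -0.003,"y": 0,"z": 0,"ax": 0,"ay": 0,"az": 0,"jaw": -1},
    {"x": -0.003,"y": 0,"z": 0,"ax": 0,"ay": 0,"az": 0,"jaw": -1},
    {"x": -0.003,"y": 0,"z": 0,"ax": 0,"ay": 0,"az": 0,"jaw": -1},
    {"x": -0.003,"y": 0,"z": 0,"ax": 0,"ay": 0,"az": 0,"jaw": -1},
    {"x": -0.003,"y": 0,"z": 0,"ax": 0,"ay": 0,"az": 0,"jaw": -1},
    {"x": -0.003,"y": 0,"z": 0,"ax": 0,"ay": 0,"az": 0,"jaw": -1},
  ],
)

```text
time: 34.9
tool_pos: [552.5, 106.3, 49.8]
tcp_rot: [-3.142, -0.002, -3.129]
contact_force: [-5.3, -0.9, -1.8]
grip_width: 11.1
finger_force: 30.0
```

It bears on the post: TCP stopped at 552.5 with 5 N. Releasing and retreating.

send_rows(
  rows=[
    {"x": 0,"y": 0,"z": 0,"ax": 0,"ay": 0,"az": 0,"jaw": -0.7},
    {"x": 0,"y": 0,"z": 0,"ax": 0,"ay": 0,"az": 0,"jaw": -0.5},
    {"x": 0,"y": 0,"z": 0,"ax": 0,"ay": 0,"az": 0,"jaw": -0.4},
    {"x": 0,"y": 0,"z": 0,"ax": 0,"ay": 0,"az": 0,"jaw": -0.4},
    {"x": 0,"y": 0,"z": 0,"ax": 0,"ay": 0,"az": 0,"jaw": -0.4},
    {"x": 0,"y": 0,"z": 0,"ax": 0,"ay": 0,"az": 0,"jaw": -0.4},
    {"x": 0,"y": 0,"z": 0,"ax": 0,"ay": 0,"az": 0,"jaw": -0.4},
    {"x": 0,"y": 0,"z": 0,"ax": 0,"ay": 0,"az": 0,"jaw": -0.4},
    {"x": 0,"y": 0,"z": 0,"ax": 0,"ay": 0,"az": 0,"jaw": -0.4},
    {"x": 0,"y": 0,"z": 0,"ax": 0,"ay": 0,"az": 0,"jaw": -0.4},
  ],
)

```text
time: 36.15
tool_pos: [553.4, 106.3, 49.9]
tcp_rot: [3.142, 0.0, -3.129]
contact_force: [-0.2, -0.4, -0.2]
grip_width: 27.9
finger_force: 0.0
```

send_rows(
  rows=[
    {"x": 0,"y": 0,"z": -0.02,"ax": 0,"ay": 0,"az": 0,"jaw": -0.4},
    {"x": 0,"y": 0,"z": -0.05,"ax": 0,"ay": 0,"az": 0,"jaw": -0.4},
    {"x": 0,"y": 0,"z": -0.1,"ax": 0,"ay": 0,"az": 0,"jaw": -0.4},
    {"x": 0,"y": 0,"z": -0.2,"ax": 0,"ay": 0,"az": 0,"jaw": -0.4},
    {"x": 0,"y": 0,"z": -0.3,"ax": 0,"ay": 0,"az": 0,"jaw": -0.4},
    {"x": -0.1,"y": 0,"z": -0.4,"ax": 0,"ay": 0,"az": 0,"jaw": -0.4},
    {"x": -0.2,"y": 0,"z": -0.5,"ax": 0,"ay": 0,"az": 0,"jaw": -0.4},
    {"x": -0.3,"y": 0,"z": -0.6,"ax": 0,"ay": 0,"az": 0,"jaw": -0.4},
    {"x": -0.35,"y": 0,"z": -0.65,"ax": 0,"ay": 0,"az": 0,"jaw": -0.4},
    {"x": -0.35,"y": 0,"z": -0.65,"ax": 0,"ay": 0,"az": 0,"jaw": -0.4},
  ],
)

```text
time: 37.4
tool_pos: [624.1, 107.1, 181.2]
tcp_rot: [3.141, 0.002, -3.129]
contact_force: [-1.0, 0.4, -1.3]
grip_width: 27.6
finger_force: 0.0
```

```bash
python3 - <<'E'
from h import *
im,d,o=shot('wrist','w9'); print(o['tool_pos'],o['contact_force'],o['time'])
c=cam('wrist',o['tool_pos'],o['tcp_rot']); P=pts(c,d); Z=P[...,2]
m=(Z>40)&(Z<72)&(abs(P[...,1]-104)<5)
for b in range(465,650,10):
    q=m&(P[...,0]>=b)&(P[...,0]<b+10)
    if q.sum()>5: print(b,P[q][:,1].mean().round(1),np.percentile(P[q][:,2],90).round(1))
u=int(proj(c,[504,104,60])[0])
v0=int(proj(c,[504,104,60])[1])
for v in range(v0-6,v0+8): print(v,P[v,u-12:u+13:3,0].round(1),P[v,u-12:u+13:3,2].round(0))
cv2.imwrite('pics/w9z.png',im[:,:,::-1])
E
```

```text
[624.1019231  107.13181854 181.16111482] [-1.00662652  0.35898889 -1.3233894 ] 37.4
465 103.5 60.2
475 103.8 63.4
485 104.1 64.8
495 104.2 64.6
505 104.0 62.3
515 104.0 61.2
525 104.1 61.2
535 104.3 61.0
545 104.4 61.1
555 104.1 61.2
565 103.8 61.0
575 103.8 62.7
585 104.4 61.5
595 104.4 61.1
605 104.5 61.1
615 103.8 64.3
625 104.0 64.4
635 104.0 64.4
52 [487.1 499.1 500.  500.  499.9 499.9 500.2 499.  486.4] [-0. 59. 63. 64. 63. 64. 65. 59. -2.]
53 [487.8 500.  500.6 500.7 500.7 500.9 500.7 500.  487.5] [-1. 59. 63. 63. 63. 64. 63. 60. -1.]
54 [489.1 500.5 501.5 501.6 501.8 501.4 501.5 500.5 488.8] [ 0. 58. 63. 64. 65. 63. 64. 59.  0.]
55 [489.8 501.5 502.5 502.5 502.2 502.3 502.3 501.5 489.6] [-1. 59. 64. 64. 63. 64. 64. 60. -0.]
56 [505.1 502.7 503.  503.3 502.8 503.  502.8 502.2 504.6] [73. 61. 63. 64. 62. 63. 62. 60. 72.]
57 [505.5 504.9 503.8 503.7 503.8 504.1 503.7 504.5 505.4] [71. 69. 63. 63. 63. 65. 63. 67. 72.]
58 [506.7 505.7 504.8 504.7 504.5 504.4 504.4 505.5 506. ] [74. 69. 64. 63. 63. 62. 63. 69. 72.]
59 [507.3 506.6 505.1 505.  505.2 504.9 505.2 506.  506.9] [73. 69. 62. 61. 62. 61. 63. 67. 72.]
60 [508.1 507.5 506.5 505.7 505.5 505.4 506.1 506.7 507.7] [73. 70. 65. 60. 59. 59. 63. 67. 72.]
61 [509.  508.  507.  506.6 506.6 506.2 507.  507.4 508.5] [74. 69. 63. 61. 61. 59. 64. 66. 72.]
62 [510.  508.8 507.9 507.2 507.5 507.1 507.8 508.3 509.3] [75. 69. 64. 60. 62. 60. 64. 67. 73.]
63 [510.4 509.6 508.8 508.2 508.2 508.1 508.2 509.3 510. ] [73. 69. 64. 61. 61. 61. 62. 68. 73.]
64 [511.  510.2 509.5 508.7 508.8 508.8 509.2 509.9 510.7] [73. 68. 64. 59. 60. 60. 63. 67. 72.]
65 [511.9 511.  510.3 509.6 509.7 509.5 509.9 510.7 511.6] [73. 68. 64. 60. 61. 60. 62. 67. 73.]
```

View pics/w9z.png

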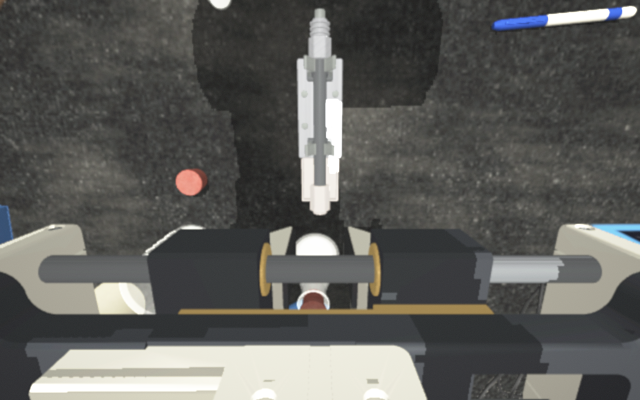

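The electrode is level in both clips, its shoulder at the post face (row 58, x≈504.6) and its cap over the dish at (319,195). The arm is clear of everything.

```bash
python3 -c "
from plant import bot
print(bot.close_job())"
```

```text
the job is handed in; nothing more can be done
None
```

The electrode is parked and handed in at about 37 s of the 72 s: snapped level into both clips, cap over the dish, head shoulder against the end post within what the wrist camera resolves, arm clear, with no contact with other items noticed; hand-in returned no verdict.

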